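# Tip a battery pack into the balancing meter's bay and latch it

### The job

Load the battery pack into the open battery bay of the portable balancing meter: bring the standing pack up square against the tray's front edge, in line with the bay, and leave it standing there for a moment, push it over that edge near its top so that it falls flat between the guide rails, then push it in by its heel until the spring catch snaps up behind it. Push it home by feel so that the spring contacts are not rammed against their stop, let go, and leave the things lying around as they are.

Things in the scene. Friction and masses are not known exactly. Their poses are not given: they have to be found in the camera images.
- pack: battery pack: black and grey plastic block 56 mm thick (its x), 92 mm wide (y), 112 mm long (z), 0.4 to 0.9 kg evenly spread. It starts standing on the bench, its middle 45 to 65 mm before the tray's edge, a little turned and shifted, a broad face to the bay (either broad face may lie down). Origin: centre of its heel, the plain end it stands on; z runs to the head, the grey end with brass contact strips
- pack_head (a point): centre of the pack's head, 112 mm from the heel along its z
- meter: portable balancing meter, fixed on the bench: grey housing with a display, 66 mm high, 132 mm wide, and before it an open battery bay, a flat tray floor 12 mm above the bench from x = -85 to +56 mm. Origin: on the bench under the bay's middle; x is the way the pack goes in, towards the housing; z up. Pack, bench and tray: friction about 0.5 to 0.7
- bay_edge (a point): middle of the tray's straight front edge (126 mm wide, 12 mm high: the low stop the pack is tipped over), at meter x = -85 mm, y = 0
- rail_mouth (a point): midway between the front ends of the two guide rails, on the tray floor, meter x = -54 mm; the rails run to x = +52 mm, 99 mm apart inside, upright to 12 mm above the floor, then flaring outward to about 112 mm apart, 24 mm above the floor
- bay_home (a point): where the centre of the pack's heel lies when the pack lies on the tray, head to the housing, its heel just past the catch: meter x = -62 mm, y = 0, 40 mm above the bench
- catch (a joint): spring catch, a steel bar across the tray at meter x = -73 to -62 mm: 0 = up, its top 6 mm above the tray floor; 0.0065 m = pressed fully down. A light spring (1.2 to 1.9 N) lifts it. The lying pack keeps it down until the heel has passed x = -62 mm; then it snaps up behind the heel and holds the pack in
- catch_top (a point): middle of the catch bar's top face; 18 mm above the bench when the catch is up
- contacts: spring contact block with two brass strips in the housing's front, 50 mm wide, 28 mm high. Origin: centre of its front face, 44 mm above the bench, at meter x = +44 mm when free. The pack's head pushes it in along x: 2.5 N at first touch, 4.5 N at 6 mm (heel at the catch), hard stop at 7.5 mm. It tends to push the pack out again until the catch is up
- oil_bottle: small yellow dropper bottle with a red spout, 38 mm across, 104 mm tall, standing beside the meter; origin at its underside. Not part of the job
- eraser: eraser in a paper sleeve, 21 x 42 x 13 mm, lying beside the bay; origin at its underside. Not part of the job
- marker: black marker pen, 124 mm long and 15 mm thick, lying beside the meter; origin at its underside. Not part of the job
- trial_block: small metal block, 32 x 56 x 27 mm, with three brass trial masses standing in it; origin at its underside. Not part of the job
- gauge_rotor: brass disc on a steel arbor, 76 mm long, 28 mm across, lying; origin at its underside. Not part of the job
Things that resemble listed ones, but are neither listed nor needed, are in the scene too. There is more than one size of the pack; the one meant has the size given above.

How it is judged:
By the outcome, as a careful person would: the job done as asked, in the order asked, and still so for the second after the job is handed in, with the robot touching nothing.
It also fails if it takes over 61 s, if anything falls off the work surface, if the arm or the gripper's body presses on something with over 40 N, if the wrist force passes 120 N, or if a joint passes its speed limit or range.

### The arm

A 6-joint arm with a two-finger parallel gripper is mounted at the origin on a cart in front of the work surface, level with it; the furniture and walls round the work are solid. World frame = base frame: x ahead of the robot, y to its left, z up, the work surface at z = 0. Lengths are in m, angles in rad, forces in N, time in s.
With the tool pointing down it reaches from about 0.25 to 0.85 m from the base axis. Payload 12.5 kg.
Tool frame: the origin (TCP) lies at the very end of the fingers, on their centre line; the grasp point (between the pads) lies ctrl.pinch_z behind it (ctrl.pinch_z is the distance from the TCP to the grasp point, in m); y points along the fingers, x is the direction in which the jaws open and shut, and the axes are right-handed (so a half turn about y gives the same grasp; the last joint's range is limited). The gripper opens to 93 mm and grips with 3 to 60 N. Pads are 15 mm wide; open, the fingers measure 128 mm over their backs; the gripper's body (75 mm by 188 mm) begins 65 mm behind the grasp point.
Start: joints at [1.093, 0.351, 1.652, -0, 1.139, -0.085], TCP at [0.21, 0.508, 0.219] pointing down, gripper open.
Joint ranges: [-2.75, 2.75], [-0.79, 2.1], [0.01, 2.65], [-1.57, 4.71], [0.07, 3.14], [-2.87, 2.87]. Speed limits (rad/s): [2.22, 2.22, 2.79, 3.14, 3.14, 3.14].

### API

Orientations are given as a 3x3 rotation matrix whose columns are the frame's x, y, z axes.
In Python, from workcell import ctrl, imaging, job gives the robot as it stands.
- The arm moves only by the tool move_arm, never from a script. Its argument "rows" is a list of rows, each a list of 7 numbers: the shift along the tool's x, y, z in mm, then the turn, a rotation vector about the tool's x, y, z in rad, then the gripper command: -1 is fully open, 1 is shut, values between are in proportion. A call has 1 to 5 rows; each row shifts and turns the commanded pose from where the row before left it, along the tool's axes as they then stand; what a row does not reach is not made up. A row lasts 1/8 s, in which the tool goes at most 62.5 mm and 10.7 degrees, less where a joint would pass 70% of its speed; a pose out of reach is approached as far as the arm can. A call is refused whole if a number of a shift passes 62.5 or a number of a turn 0.188, either way. A call with a gripper value outside its range is refused whole. The fingers move at their own pace and stop on an object; "newtons" is the grip in N (left out, the last holds). Time passes only in rows, so rows that do not move let the fingers close. It gives the time, the measured TCP pose, the force and the opening at its end, in the units of the state.
- ctrl.sense(): the state, without advancing time (a new reading comes with each control period).
- imaging.grab_frame(name): name is "side" or "top" or "wrist"; returns a dict with "frame" (400x640x3 uint8, red, green, blue), "fx", "fy", "cx", "cy" (pixels), "dist_coeffs" ([k1, k2, p1, p2, k3] as OpenCV has them; the pictures are not rectified), "R" (3x3) and "t" (3): a world point X has camera coordinates R X + t. Camera axes: x right, y down, z forward; pixel columns grow to the right and rows downward; lengths in m; the calibration is good to about 2 mm. A picture is of the moment at which its call begins. There is no depth.
- job.sign_off(): hands the job in, once; it reports no verdict.
The state is a dict: "time": time; "joints": joint angles; "qvel": joint speeds; "joint_efforts": joint torques, N m; "tcp_pos": TCP position; "tool_rot": TCP orientation; "ft_force": force on the tool from outside, world axes, zero at the start; "ft_torque": the same for the moment, N m; "width": finger opening in m.
Only numpy, scipy, OpenCV 4.12 (cv2) and the standard library are available. Lean on these libraries where they do the work, as an engineer would, in place of code of your own. Each camera call takes 0.05 s, during which the arm holds its last target.

## Working session

There is one attempt and no reset: what is moved stays moved. The work goes in short steps, Python scripts to look and compute and a tool call to move; the robot and the scene stay as the last step left them, time stands still between calls to the robot, and variables do not carry over. Pictures are saved under pics/ and viewed, and the job is handed in when it is done.

Besides the shell and the picture viewer there is one more tool, called after "Call:" in YAML: its name, and indented under it one key for each argument. move_arm: Moves the arm, as the interface text tells. Its arguments: {"type":"object","properties":{"rows":{"type":"array"},"newtons":{"type":"number"}},"required":["rows"]}

```bash
ls; mkdir -p pics
python3 - <<'E'
from workcell import ctrl, imaging, job
import cv2
s=ctrl.sense()
for k in s: print(k,s[k])
print(ctrl.pinch_z)
for n in ["side","top","wrist"]:
    f=imaging.grab_frame(n); cv2.imwrite(f"pics/{n}0.png",f["frame"][:,:,::-1])
    print(n,{k:f[k] for k in f if k!="frame"})
E
```

```text
pics
time 0.0
joints [ 1.09340010e+00  3.51246046e-01  1.65245822e+00 -1.17107539e-05
  1.13907860e+00 -8.46132106e-02]
qvel [-5.01987101e-05  8.12525426e-04  2.74036876e-04 -7.82310527e-04
  1.84775229e-03  1.79496253e-04]
joint_efforts [-1.15474839e-03 -4.97315741e+01 -2.85262835e+01  6.99057290e-02
  2.56556697e-02 -1.11384115e-04]
tcp_pos [0.21033969 0.50780364 0.21808308]
tool_rot [[ 3.82756121e-01 -5.37417972e-04 -9.23849264e-01]
 [ 9.23848658e-01 -1.06202774e-03  3.82756488e-01]
 [-1.18685377e-03 -9.99999292e-01  8.99952525e-05]]
ft_force [ 1.09798601 -0.2121383   0.53146944]
ft_torque [ 0.0043228  -0.03129087  0.00668807]
width 0.09305026392598303
0.0188
side {'fx': 381.2264251554921, 'fy': 381.2264251554921, 'cx': 319.3548934126188, 'cy': 197.45249035181828, 'dist_coeffs': array([-0.07265421,  0.        ,  0.        ,  0.        ,  0.        ]), 'R': array([[-0.97805234, -0.20813932, -0.00957263],
       [-0.1369808 ,  0.67693677, -0.72318246],
       [ 0.15700277, -0.70599903, -0.69059069]]), 't': array([0.54857597, 0.27912474, 0.69175232])}
top {'fx': 500.4113112213896, 'fy': 500.4113112213896, 'cx': 321.86875847235086, 'cy': 196.48679160933366, 'dist_coeffs': array([0.00383614, 0.        , 0.        , 0.        , 0.        ]), 'R': array([[-0.00741279, -0.99987409, -0.01403058],
       [-0.99816339,  0.00824227, -0.06001595],
       [ 0.06012403,  0.01355993, -0.99809881]]), 't': array([-0.17204973,  0.62424901,  0.9282025 ])}
wrist {'fx': 313.9452511488019, 'fy': 313.9452511488019, 'cx': 322.28924461627133, 'cy': 193.97664431647513, 'dist_coeffs': array([0.01612866, 0.        , 0.        , 0.        , 0.        ]), 'R': array([[ 3.82023447e-01,  9.24152539e-01, -4.13457592e-04],
       [ 8.83935495e-01, -3.65268026e-01,  2.91954296e-01],
       [ 2.69659281e-01, -1.11898856e-01, -9.56432182e-01]]), 't': array([-0.54950271, -0.03361737,  0.39187958])}
```

View pics/side0.png

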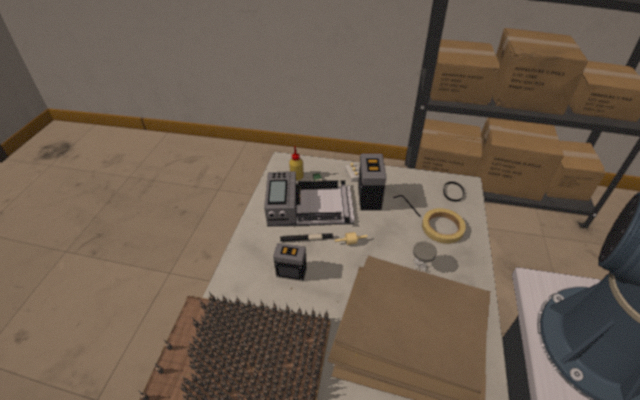

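View pics/top0.png

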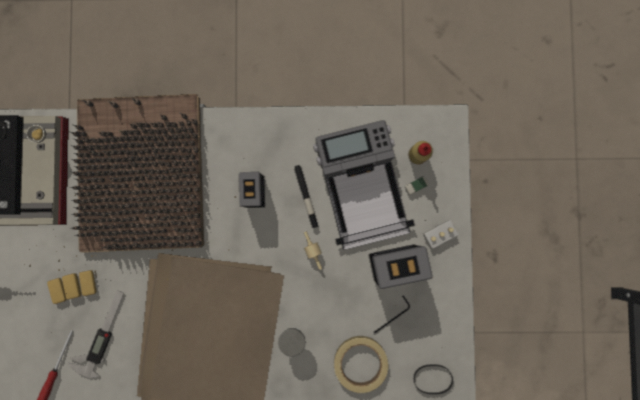

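View pics/wrist0.png

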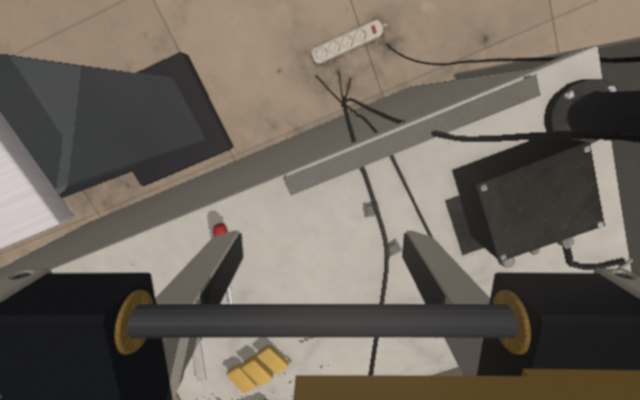

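```bash
cat > h.py <<'E'
import numpy as np, cv2
def ray(f,uv):
    K=np.array([[f['fx'],0,f['cx']],[0,f['fy'],f['cy']],[0,0,1]])
    p=cv2.undistortPoints(np.array(uv,float).reshape(-1,1,2),K,f['dist_coeffs']).reshape(-1,2)
    d=np.c_[p,np.ones(len(p))]@f['R']; c=-f['R'].T@f['t']
    return c,d
def plane(f,uv,z):
    c,d=ray(f,uv); return c+d*((z-c[2])/d[:,2])[:,None]
def proj(f,X):
    K=np.array([[f['fx'],0,f['cx']],[0,f['fy'],f['cy']],[0,0,1]])
    return cv2.projectPoints(np.array(X,float).reshape(-1,3),cv2.Rodrigues(f['R'])[0],f['t'],K,f['dist_coeffs'])[0].reshape(-1,2)
def crop(f,x0,y0,x1,y1,s,name):
    im=f['frame'][y0:y1,x0:x1,::-1]
    cv2.imwrite(name,cv2.resize(im,None,fx=s,fy=s,interpolation=cv2.INTER_CUBIC))
E
python3 - <<'E'
from workcell import imaging
from h import *
f=imaging.grab_frame("top"); crop(f,300,110,480,300,3,"pics/topc.png")
f=imaging.grab_frame("side"); crop(f,250,140,410,240,5,"pics/sidec.png")
E
```

```text
(no output)
```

View pics/topc.png

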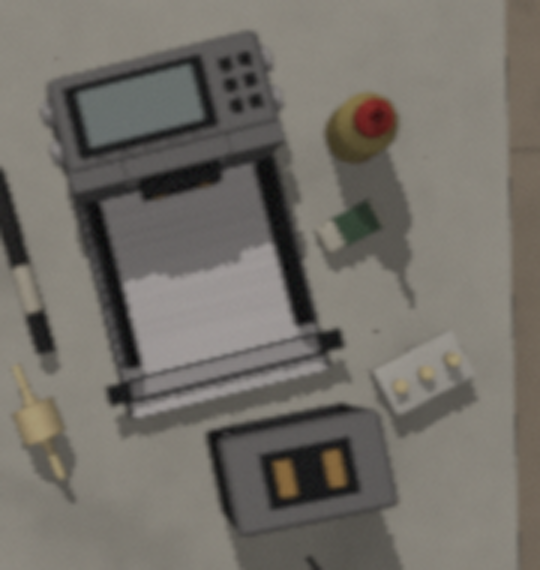

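View pics/sidec.png

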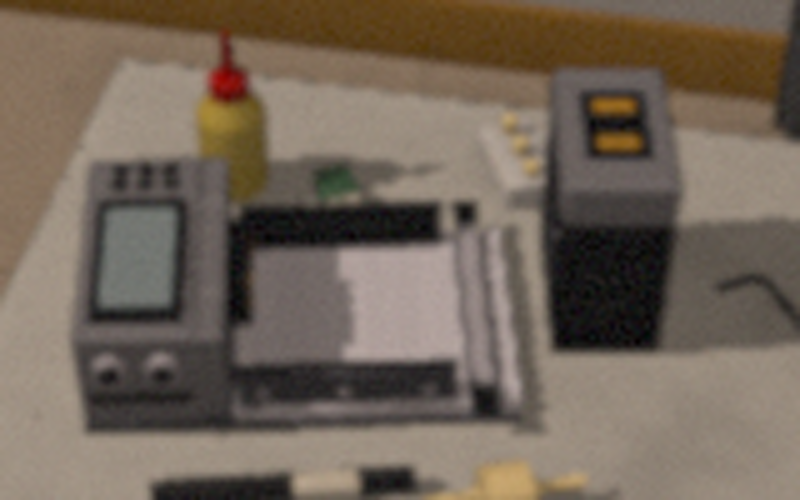

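```bash
cat > m.py <<'E'
from workcell import imaging
from h import *
f=imaging.grab_frame("top")
im=cv2.cvtColor(f['frame'],cv2.COLOR_RGB2HSV)
px=lambda a:[(300+u/3-1/3,110+v/3-1/3) for u,v in a]
def show(n,a,z):
    P=plane(f,px(a),z); print(n,np.round(P*1000,1).tolist()); 
    print('  edges',[round(float(np.linalg.norm(P[i]-P[(i+1)%len(P)])*1000),1) for i in range(len(P))],[round(float(np.degrees(np.arctan2(*(P[(i+1)%len(P)]-P[i])[[1,0]]))),1) for i in range(len(P))])
    return P
show("tray edge",[(130,417),(329,370)],.012)
show("housing top",[(49,86),(257,32),(282,124),(72,186)],.066)
show("packtop",[(222,438),(376,411),(397,505),(238,535)],.112)
show("rails inner at front",[(140,365),(298,322)],.024)
show("brass",[(285,479),(334,468)],.112)
E
python3 m.py
```

```text
tray edge [[524.2, -216.0, 12.0], [552.8, -341.5, 12.0]]
  edges [128.7, 128.7] [-77.2, 102.8]
housing top [[725.2, -167.8, 66.0], [756.8, -293.2, 66.0], [700.9, -307.4, 66.0], [664.6, -181.2, 66.0]]
  edges [129.4, 57.7, 131.3, 62.1] [-75.9, -165.8, 106.0, 12.5]
packtop [[516.5, -264.8, 112.0], [531.0, -351.4, 112.0], [478.6, -362.1, 112.0], [462.4, -273.0, 112.0]]
  edges [87.8, 53.5, 90.5, 54.7] [-80.5, -168.5, 100.3, 8.6]
rails inner at front [[556.9, -222.2, 24.0], [582.9, -320.8, 24.0]]
  edges [102.0, 102.0] [-75.2, 104.8]
brass [[493.4, -299.8, 112.0], [499.4, -327.3, 112.0]]
  edges [28.2, 28.2] [-77.8, 102.2]
```

```bash
cat >> h.py <<'E'
from scipy.ndimage import map_coordinates, gaussian_filter
def edge(f,a,b,r=3,n=40,m=0.12):
    """refine line near segment a-b (px); returns 2 endpoints(m=margin fraction), rms"""
    g=gaussian_filter(cv2.cvtColor(f['frame'],cv2.COLOR_RGB2GRAY).astype(float),0.7)
    a,b=np.array(a,float),np.array(b,float); d=(b-a)/np.linalg.norm(b-a); nn=np.array([-d[1],d[0]])
    s=np.arange(-r,r+.01,.1); pts=[]
    for t in np.linspace(m,1-m,n):
        p=a+(b-a)*t; q=p+s[:,None]*nn
        v=map_coordinates(g,[q[:,1],q[:,0]],order=1); gr=np.abs(np.gradient(v))
        gr=gaussian_filter(gr,3); pts.append(p+nn*s[gr.argmax()])
    pts=np.array(pts,np.float32)
    vx,vy,x0,y0=cv2.fitLine(pts,cv2.DIST_HUBER,0,.01,.01).ravel()
    D=np.array([vx,vy]);P=np.array([x0,y0]); 
    res=(pts-P)@np.array([-vy,vx])
    return np.array([P+D*((a-P)@D),P+D*((b-P)@D)]),float(np.median(np.abs(res)))
E
cat > m2.py <<'E'
from workcell import imaging
from h import *
f=imaging.grab_frame("top")
px=lambda a:[(300+u/3-1/3,110+v/3-1/3) for u,v in a]
def E(n,a,b,z,r=2.5):
    a,b=px([a,b]); L,rms=edge(f,a,b,r); P=plane(f,L,z)*1000
    print(n,np.round((L-[a,b]).ravel(),1),round(rms,2),np.round(P[:,:2],1).tolist(),'yaw',round(float(np.degrees(np.arctan2(*(P[1]-P[0])[[1,0]]))),2))
    return P
E("tray edge",(130,417),(329,370),.012)
E("h rear",(49,86),(257,32),.066)
E("h left",(49,86),(72,186),.066)
E("h right",(257,32),(282,124),.066)
E("p front",(222,438),(376,411),.112)
E("p rear",(238,535),(397,505),.112)
E("p left",(222,438),(238,535),.112)
E("p right",(376,411),(397,505),.112)
E("Lrail inner bottom",(103,205),(142,365),.012)
E("Rrail inner bottom",(260,170),(297,325),.012)
E
python3 m2.py
```

```text
tray edge [ 0.1  0.6 -0.1 -0.4] 0.14 [[523.1, -216.3], [553.6, -341.3]] yaw -76.29
h rear [ 0.7  2.4 -0.1 -0.3] 0.91 [[720.8, -169.1], [757.3, -293.1]] yaw -73.61
h left [-1.7  0.4 -2.3  0.5] 0.42 [[724.6, -164.7], [663.8, -177.0]] yaw -168.56
h right [ 0.  -0.   0.3 -0.1] 0.37 [[756.8, -293.3], [701.0, -307.8]] yaw -165.41
p front [ 0.1  0.3 -0.3 -1.4] 0.11 [[516.1, -264.9], [533.4, -351.0]] yaw -78.63
p rear [-0.2 -0.8 -0.3 -1.4] 0.17 [[463.8, -272.8], [480.8, -361.7]] yaw -79.16
p left [-1.3  0.3  0.  -0. ] 0.15 [[516.1, -262.6], [462.5, -273.1]] yaw -168.96
p right [ 1.1 -0.2  0.9 -0.2] 0.12 [[531.4, -353.3], [478.9, -363.5]] yaw -168.96
Lrail inner bottom [-0.8  0.2 -0.1  0. ] 0.13 [[657.9, -198.7], [556.7, -223.7]] yaw -166.11
Rrail inner bottom [-1.7  0.5 -0.4  0.1] 0.13 [[678.9, -296.8], [581.0, -321.0]] yaw -166.08
```

Call:
move_arm:
  rows:
    - [0, 0, 0, 0, 0.18, 0, -1]
    - [0, 0, 0, 0, 0.18, 0, -1]
    - [0, 0, 0, 0, 0.18, 0, -1]
    - [0, 0, 0, 0, 0.18, 0, -1]
    - [0, 0, 0, 0, 0.18, 0, -1]

```text
time: 0.98
tcp_pos: [0.2105, 0.5081, 0.2186]
tool_rot: [[0.963, -0.0, -0.269], [0.269, -0.0, 0.963], [-0.0, -1.0, -0.0]]
ft_force: [-0.3, 0.8, 0.4]
width: 0.0929
```

Call:
move_arm:
  rows:
    - [0, 0, 0, 0, 0.078, 0, -1]
    - [9, 0, -60, 0, 0, 0, -1]
    - [9, 0, -60, 0, 0, 0, -1]
    - [9, 0, -60, 0, 0, 0, -1]
    - [9, 0, -60, 0, 0, 0, -1]

```text
time: 1.6
tcp_pos: [0.2938, 0.2784, 0.2188]
tool_rot: [[0.98, 0.001, -0.199], [0.199, 0.0, 0.98], [0.001, -1.0, 0.0]]
ft_force: [0.7, 0.1, 0.7]
width: 0.0929
```

Call:
move_arm:
  rows:
    - [9, 0, -60, 0, 0, 0, -1]
    - [9, 0, -60, 0, 0, 0, -1]
    - [9, 0, -60, 0, 0, 0, -1]
    - [9, 0, -60, 0, 0, 0, -1]
    - [9, 0, -60, 0, 0, 0, -1]

```text
time: 2.22
tcp_pos: [0.3976, -0.0071, 0.219]
tool_rot: [[0.98, 0.001, -0.198], [0.198, -0.0, 0.98], [0.001, -1.0, -0.0]]
ft_force: [2.2, 0.7, 0.2]
width: 0.0928
```

Call:
move_arm:
  rows:
    - [9, 0, -60, 0, 0, 0, -1]
    - [9, 0, -60, 0, 0, 0, -1]
    - [9, 0, -60, 0, 0, 0, -1]
    - [9, 0, -60, 0, 0, 0, -1]
    - [0, 0, 0, 0, 0, 0, -1]

```text
time: 2.85
tcp_pos: [0.4806, -0.2361, 0.2181]
tool_rot: [[0.981, 0.0, -0.195], [0.195, -0.0, 0.981], [-0.0, -1.0, -0.0]]
ft_force: [-0.6, -0.7, -0.7]
width: 0.0932
```

Call:
move_arm:
  rows:
    - [1.5, 0, -40, 0, 0, 0, -1]
    - [1, 0, -38.5, 0, 0, 0, -1]
    - [0, 30, 0, 0, 0, 0, -1]
    - [0, 0, 0, 0, 0, 0, -1]

```text
time: 3.35
tcp_pos: [0.4971, -0.3082, 0.1869]
tool_rot: [[0.98, -0.003, -0.199], [0.199, 0.003, 0.98], [-0.003, -1.0, 0.003]]
ft_force: [-0.1, 1.0, 0.3]
width: 0.0929
```

Run:
```python
from workcell import imaging
from h import *
f=imaging.grab_frame("wrist"); cv2.imwrite("pics/w1.png",f['frame'][:,:,::-1])
np.save('w1.npy',f,allow_pickle=True)
f=imaging.grab_frame("side"); crop(f,250,120,410,240,5,"pics/s1.png")
```

```text
(no output)
```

View pics/w1.png

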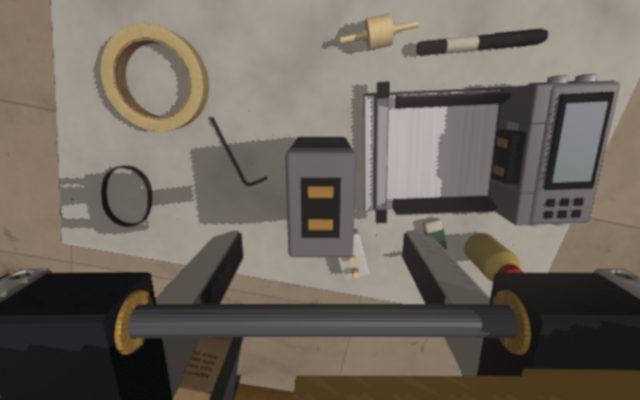

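View pics/s1.png

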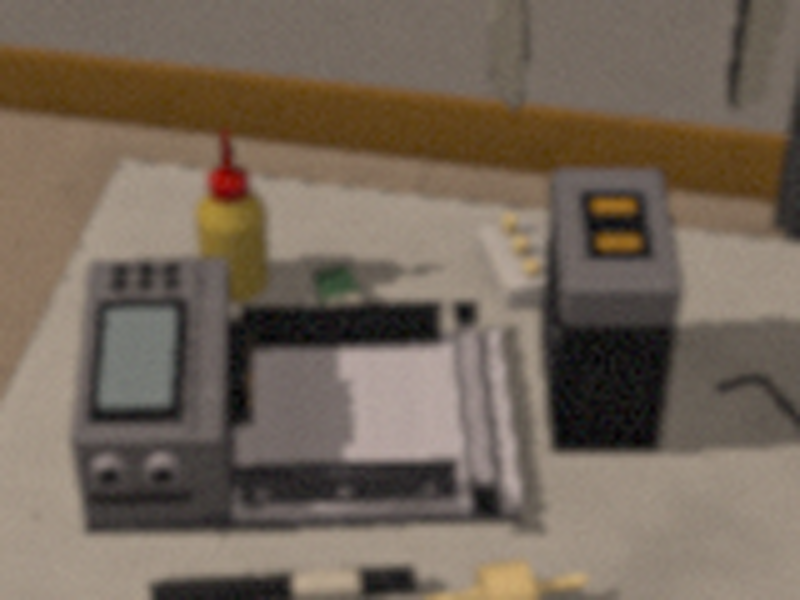

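Run:
```python
from h import *
f=np.load('w1.npy',allow_pickle=True).item()
crop(f,270,70,420,270,3,"pics/w1c.png")
def E(n,a,b,z,r=3):
    L,rms=edge(f,a,b,r); P=plane(f,L,z)*1000
    u=np.array([.971,.2385]);v=np.array([-.2385,.971])
    print(n,np.round((L-[a,b]).ravel(),1),round(rms,2),np.round(P[:,:2],1).tolist(),'yaw',round(float(np.degrees(np.arctan2(*(P[1]-P[0])[[1,0]]))),2),'s,l',np.round(P[:,:2]@u,1),np.round(P[:,:2]@v,1))
E("pack back",(287,155),(290,250),.112)
E("pack front",(354,155),(354,250),.112)
E("pack left",(292,152),(350,152),.112)
E("pack right",(294,254),(350,256),.112)
E("tray edge",(366,95),(366,213),.012)
E("rail L",(395,108),(500,105),.012)
E("rail R",(395,198),(490,198),.012)
```

```text
pack back [-2.4  0.1 -2.4  0.1] 0.58 [[459.5, -274.9], [475.4, -354.5]] yaw -78.7 s,l [380.6 377. ] [-376.5 -457.6]
pack front [-0.2 -0.  -0.5 -0. ] 0.64 [[511.9, -264.2], [530.1, -343.2]] yaw -76.98 s,l [434.  432.9] [-378.6 -459.7]
pack left [ 0.  -0.5 -0.   0.2] 0.1 [[464.6, -271.0], [508.5, -262.6]] yaw 10.84 s,l [386.5 431.2] [-373.9 -376.3]
pack right [-0.   2.6 -0.   1.2] 0.11 [[481.8, -359.4], [528.7, -350.4]] yaw 10.93 s,l [382.1 429.8] [-463.9 -466.3]
tray edge [-1.5  0.  -1.3  0. ] 0.02 [[521.6, -215.8], [552.7, -342.1]] yaw -76.14 s,l [455.  455.1] [-334. -464.]
rail L [ 0.   0.2 -0.1 -1.6] 0.12 [[555.9, -222.3], [661.1, -196.4]] yaw 13.82 s,l [486.8 595.1] [-348.4 -348.4]
rail R [ 0.   0.9 -0.2 -3.5] 0.25 [[582.5, -318.6], [685.6, -292.1]] yaw 14.42 s,l [489.6 596.1] [-448.3 -447.2]
```

View pics/w1c.png

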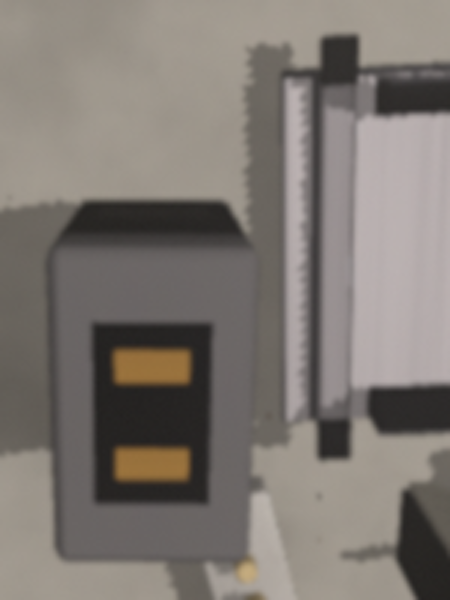

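Call:
move_arm:
  rows:
    - [0, 40, -4, 0, 0, 0, -1]
    - [0, 40, 0, 0, 0, 0, -1]
    - [0, 35, 0, 0, 0, 0, -1]
    - [0, 0, 0, 0, 0, 0, -1]

```text
time: 3.95
tcp_pos: [0.4985, -0.3125, 0.073]
tool_rot: [[0.98, -0.002, -0.199], [0.199, 0.002, 0.98], [-0.002, -1.0, 0.002]]
ft_force: [0.1, 0.3, 0.7]
width: 0.0931
```

Call:
move_arm:
  newtons: 25
  rows:
    - [0, 0, 0, 0, 0, 0, 1]
    - [0, 0, 0, 0, 0, 0, 1]
    - [0, 0, 0, 0, 0, 0, 1]
    - [0, 0, 0, 0, 0, 0, 1]
    - [0, 0, 0, 0, 0, 0, 1]

```text
time: 4.58
tcp_pos: [0.4988, -0.3136, 0.074]
tool_rot: [[0.98, -0.0, -0.199], [0.199, -0.0, 0.98], [-0.0, -1.0, -0.0]]
ft_force: [-4.1, -0.7, 6.0]
width: 0.0564
```

Call:
move_arm:
  rows:
    - [0, -6, 0, 0, 0, 0, 1]
    - [0, 0, 0, 0, -0.041, 0, 1]
    - [0, 0, 11, 0, 0, 0, 1]
    - [0, 0, 11, 0, 0, 0, 1]
    - [0, 0, 0, 0, 0, 0, 1]

```text
time: 5.2
tcp_pos: [0.4934, -0.2909, 0.0795]
tool_rot: [[0.971, -0.001, -0.239], [0.239, 0.001, 0.971], [-0.0, -1.0, 0.001]]
ft_force: [0.4, -0.6, -7.0]
width: 0.0564
```

```bash
cat > look.py <<'E'
import sys
from workcell import imaging,ctrl
from h import *
n=sys.argv[1]
for c in sys.argv[2]:
    nm={'t':'top','s':'side','w':'wrist'}[c]
    f=imaging.grab_frame(nm); np.save(f'{c}_{n}.npy',f,allow_pickle=True)
    if c=='t': crop(f,300,110,480,300,3,f"pics/t{n}.png")
    if c=='s': crop(f,250,130,410,240,5,f"pics/s{n}.png")
    if c=='w': cv2.imwrite(f"pics/w{n}.png",f['frame'][:,:,::-1])
E
python3 look.py 2 ws
```

```text
(no output)
```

View pics/w2.png

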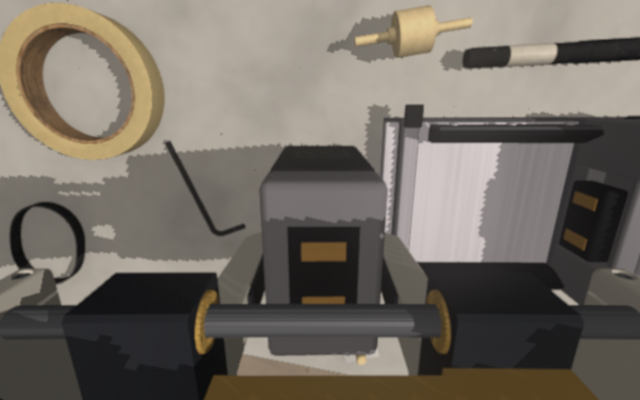

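View pics/s2.png

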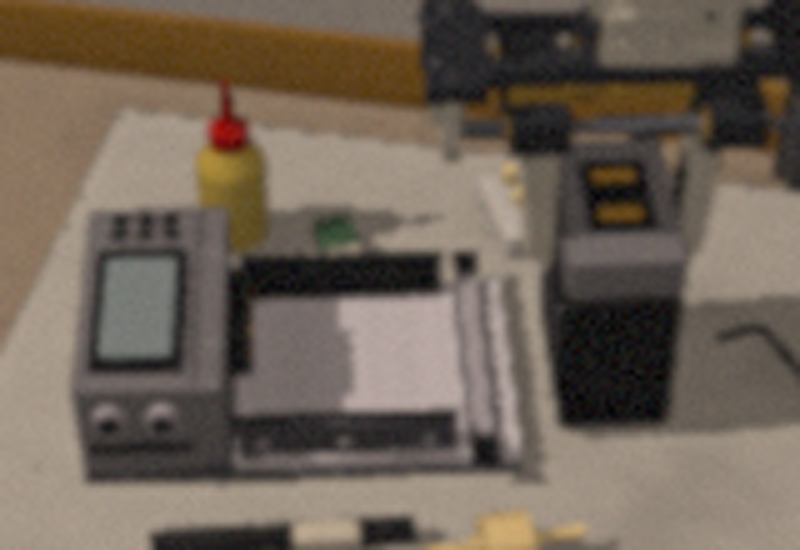

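Run:
```python
from h import *
f=np.load('w_2.npy',allow_pickle=True).item()
def E(n,a,b,z,r=4):
    L,rms=edge(f,a,b,r); P=plane(f,L,z)*1000
    u=np.array([.971,.2385]);v=np.array([-.2385,.971])
    print(n,np.round((L-[a,b]).ravel(),1),round(rms,2),'yaw',round(float(np.degrees(np.arctan2(*(P[1]-P[0])[[1,0]]))),2),'s,l',np.round(P[:,:2]@u,1),np.round(P[:,:2]@v,1))
zt=.1175
E("pack left",(268,183),(382,182),zt)
E("pack right",(272,353),(376,353),zt)
E("pack back",(263,190),(266,265),zt)
E("pack front",(386,190),(382,230),zt)
E("brass1",(302,251),(346,251),zt,10)
E("tray edge",(383,122),(386,230),.012)
E("rail L",(430,139),(570,139),.012)
E("rail R",(430,264),(545,264),.012)
E("tray L side",(392,121),(400,121),.012)
```

```text
pack left [-0.  -1.2 -0.  -0.4] 0.06 yaw 13.99 s,l [385.8 433.9] [-351.9 -351.8]
pack right [0.  1.8 0.  1.2] 0.07 yaw 14.28 s,l [383.6 435.9] [-441.9 -441.4]
pack back [-4.1  0.2 -3.8  0.2] 0.11 yaw -77.03 s,l [381.8 381.3] [-355.6 -391.4]
pack front [1.1 0.1 2.1 0.2] 0.13 yaw -76.82 s,l [436.3 436.1] [-355.5 -373.9]
brass1 [  0. -10.   0. -10.] 0.0 yaw 13.88 s,l [399.7 419.4] [-379.3 -379.2]
tray edge [ 1. -0. -0.  0.] 1.0 yaw -71.75 s,l [453.5 460.1] [-334.6 -419.6]
rail L [0. 4. 0. 4.] 0.0 yaw 13.72 s,l [488.4 590.6] [-349.8 -349.9]
rail R [ 0.  -2.4  0.  -2.2] 0.04 yaw 14.02 s,l [498.3 592.6] [-447.9 -447.5]
tray L side [-0. -4. -0. -4.] 0.0 yaw 13.78 s,l [459.1 464.9] [-331.1 -331.1]
```

Call:
move_arm:
  rows:
    - [8, 0, -1.5, 0, 0, 0, 1]
    - [7, 0, 0, 0, 0, 0, 1]
    - [0, 4.5, 0, 0, 0, 0, 1]
    - [0, 0, 0, 0, 0, 0, 1]

```text
time: 5.8
tcp_pos: [0.5083, -0.2897, 0.0745]
tool_rot: [[0.971, -0.001, -0.239], [0.239, 0.001, 0.971], [-0.001, -1.0, 0.001]]
ft_force: [0.4, 0.5, -6.5]
width: 0.0564
```

Call:
move_arm:
  rows:
    - [1, 0, 0, 0, 0, 0, 1]
    - [0, 0, 0, 0, 0, 0, 1]

```text
time: 6.05
tcp_pos: [0.5096, -0.2898, 0.0752]
tool_rot: [[0.971, 0.0, -0.239], [0.239, -0.0, 0.971], [0.0, -1.0, -0.0]]
ft_force: [-0.1, 0.5, -6.3]
width: 0.0564
```

Call:
move_arm:
  rows:
    - [1, 0, 0, 0, 0, 0, 1]
    - [0, 0, 0, 0, 0, 0, 1]

```text
time: 6.3
tcp_pos: [0.5107, -0.2895, 0.0752]
tool_rot: [[0.971, 0.0, -0.239], [0.239, -0.0, 0.971], [0.0, -1.0, -0.0]]
ft_force: [-0.2, 0.1, -5.7]
width: 0.0565
```

Call:
move_arm:
  rows:
    - [1, 0, 0, 0, 0, 0, 1]
    - [0, 0, 0, 0, 0, 0, 1]

```text
time: 6.55
tcp_pos: [0.5116, -0.2892, 0.0752]
tool_rot: [[0.971, 0.0, -0.239], [0.239, -0.0, 0.971], [0.0, -1.0, -0.0]]
ft_force: [-0.4, -0.3, -5.9]
width: 0.0562
```

Call:
move_arm:
  rows:
    - [1, 0, 0, 0, 0, 0, 1]
    - [0, 0, 0, 0, 0, 0, 1]

```text
time: 6.8
tcp_pos: [0.5126, -0.289, 0.0751]
tool_rot: [[0.971, -0.0, -0.239], [0.239, -0.0, 0.971], [-0.0, -1.0, -0.0]]
ft_force: [0.2, 0.8, -5.9]
width: 0.0562
```

Call:
move_arm:
  rows:
    - [1, 0, 0, 0, 0, 0, 1]
    - [0, 0, 0, 0, 0, 0, 1]

```text
time: 7.05
tcp_pos: [0.5133, -0.2889, 0.0751]
tool_rot: [[0.971, -0.001, -0.239], [0.239, -0.0, 0.971], [-0.001, -1.0, 0.0]]
ft_force: [-2.2, -1.0, -4.8]
width: 0.056
```

Call:
move_arm:
  rows:
    - [1, 0, 0, 0, 0, 0, 1]
    - [0, 0, 0, 0, 0, 0, 1]

```text
time: 7.3
tcp_pos: [0.5135, -0.2888, 0.0751]
tool_rot: [[0.971, -0.002, -0.239], [0.239, -0.0, 0.971], [-0.002, -1.0, 0.0]]
ft_force: [-6.8, -3.3, -2.1]
width: 0.0564
```

```bash
python3 look.py 3 wst
```

```text
(no output)
```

View pics/w3.png

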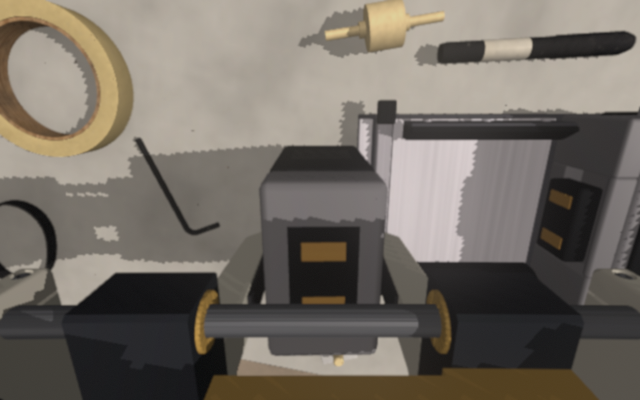

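View pics/s3.png

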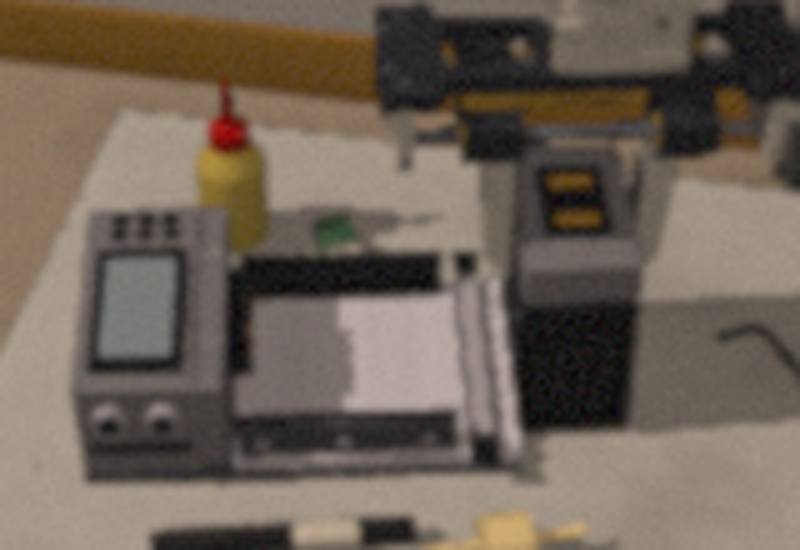

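Run:
```python
from h import *
f=np.load('w_3.npy',allow_pickle=True).item()
def E(n,a,b,z,r=4):
    L,rms=edge(f,a,b,r); P=plane(f,L,z)*1000
    u=np.array([.971,.2385]);v=np.array([-.2385,.971])
    print(n,np.round((L-[a,b]).ravel(),1),round(rms,2),'yaw',round(float(np.degrees(np.arctan2(*(P[1]-P[0])[[1,0]]))),2),'s,l',np.round(P[:,:2]@u,1),np.round(P[:,:2]@v,1))
zt=.113
E("pack left",(268,182),(382,181),zt)
E("pack right",(272,354),(376,354),zt)
E("rail L bottom",(410,139),(555,139),.012,3)
E("rail R",(430,263),(520,264),.012,3)
crop(f,340,80,640,340,2.6,'pics/w3c.png')
f=np.load('t_3.npy',allow_pickle=True).item()
```

```text
pack left [0.  0.7 0.  0.4] 0.16 yaw 14.59 s,l [405.9 454. ] [-355.1 -354.4]
pack right [0.  1.5 0.  0.2] 0.17 yaw 14.87 s,l [403.7 456. ] [-445.2 -444.2]
rail L bottom [0.  0.4 0.  0.4] 0.0 yaw 13.74 s,l [492.1 595.7] [-349.4 -349.5]
rail R [ 0.  -1.5  0.  -2.3] 0.03 yaw 13.96 s,l [516.5 589. ] [-448.  -447.8]
```

View pics/w3c.png

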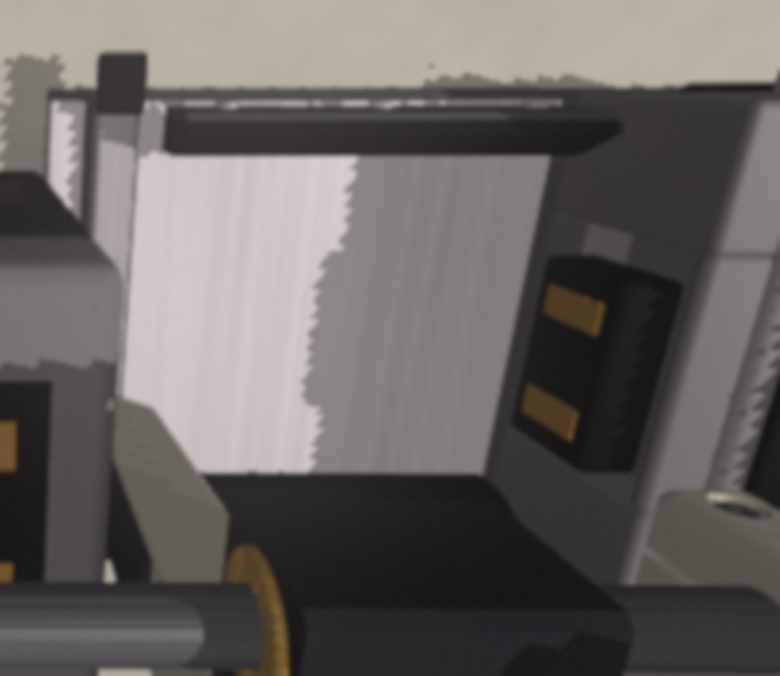

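View pics/t3.png

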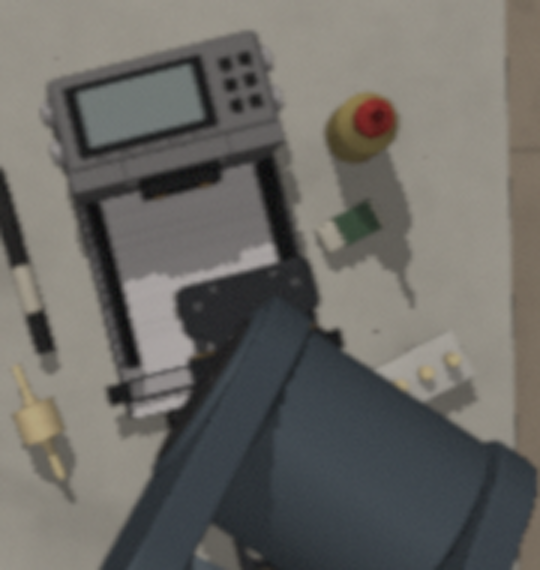

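Call:
move_arm:
  rows:
    - [-2, 0, 0, 0, 0, 0, 1]
    - [0, 0, 1, 0, 0, 0, 1]
    - [0, 0.8, 0, 0, 0, 0, 1]
    - [2, 0, 0, 0, 0, 0, 1]
    - [0, 0, 0, 0, 0, 0, 1]

```text
time: 8.07
tcp_pos: [0.5133, -0.2878, 0.0742]
tool_rot: [[0.971, -0.003, -0.24], [0.24, -0.0, 0.971], [-0.003, -1.0, 0.001]]
ft_force: [-6.8, -3.8, -2.8]
width: 0.0567
```

Call:
move_arm:
  rows:
    - [0, 0, 0, 0, 0, 0, 0.4]
    - [0, 0, 0, 0, 0, 0, 0.1]
    - [0, 0, 0, 0, 0, 0, -0.3]
    - [0, 0, 0, 0, 0, 0, -1]
    - [0, 0, 0, 0, 0, 0, -1]

```text
time: 8.7
tcp_pos: [0.5148, -0.2877, 0.0748]
tool_rot: [[0.971, 0.001, -0.239], [0.239, -0.001, 0.971], [0.001, -1.0, -0.001]]
ft_force: [0.0, 0.5, 0.2]
width: 0.0758
```

```bash
python3 look.py 4 ws
```

```text
(no output)
```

View pics/w4.png

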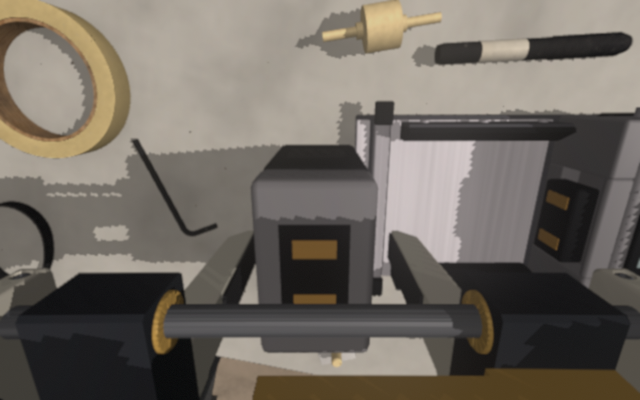

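View pics/s4.png

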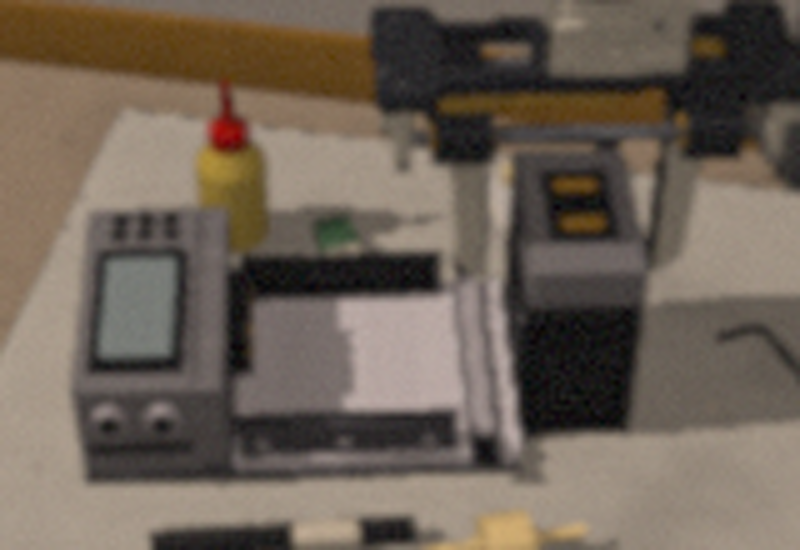

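Call:
move_arm:
  rows:
    - [0, 0, 0, 0, 0, 0, -1]
    - [0, 0, 0, 0, 0, 0, -1]
    - [0, -25, 0, 0, 0, 0, -1]
    - [0, -25, 0, 0, 0, 0, -1]
    - [0, -30, 0, 0, 0, 0, -1]

```text
time: 9.43
tcp_pos: [0.514, -0.2874, 0.1549]
tool_rot: [[0.971, -0.001, -0.239], [0.239, 0.0, 0.971], [-0.001, -1.0, 0.001]]
ft_force: [-0.2, -0.4, 0.5]
width: 0.0931
```

```bash
python3 look.py 5 ws
```

```text
(no output)
```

View pics/w5.png

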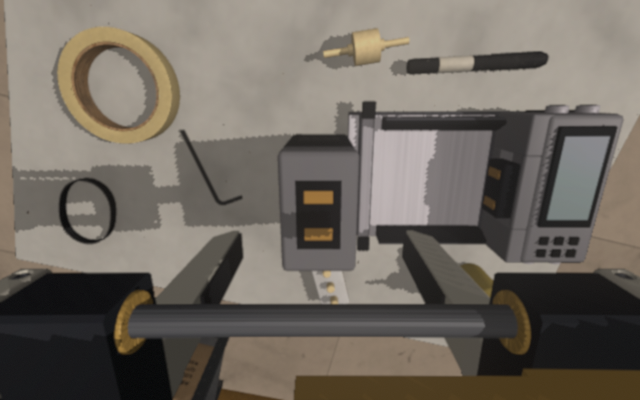

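View pics/s5.png

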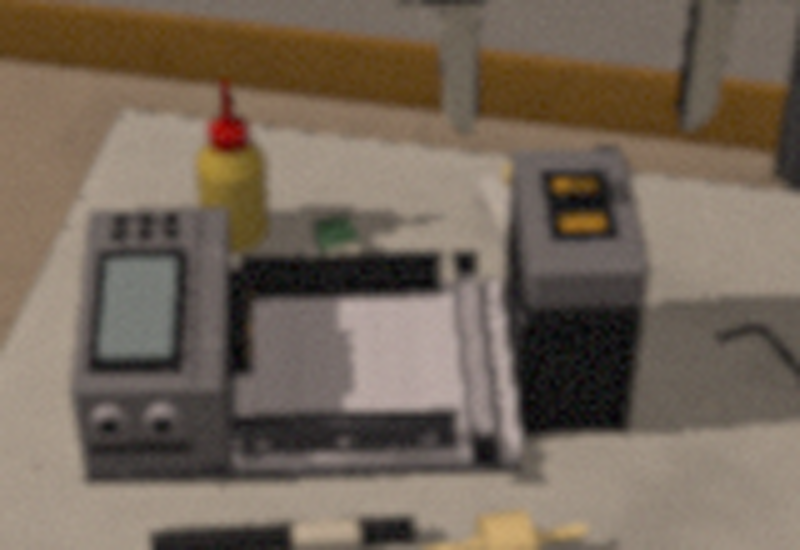

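Pack stands at wrist pixels x 280–356, square to the tray. Checking squareness, gap and lateral offset.

Run:
```python
from h import *
f=np.load('w_5.npy',allow_pickle=True).item()
def E(n,a,b,z,r=4):
    L,rms=edge(f,a,b,r); P=plane(f,L,z)*1000
    u=np.array([.971,.2385]);v=np.array([-.2385,.971])
    print(n,np.round((L-[a,b]).ravel(),1),round(rms,2),'yaw',round(float(np.degrees(np.arctan2(*(P[1]-P[0])[[1,0]]))),2),'s,l',np.round(P[:,:2]@u,1),np.round(P[:,:2]@v,1))
zt=.112
E("pack left",(284,151),(353,150),zt)
E("pack right",(286,269),(352,269),zt)
E("back",(280,158),(283,263),zt)
E("front",(358,158),(356,263),zt)
E("tray edge",(348,116),(350,146),.012,3)
E("rail L bottom",(390,129),(495,129),.012,3)
E("rail R",(380,226),(480,227),.012,3)
crop(f,260,90,420,290,3,'pics/w5c.png')
```

```text
pack left [-0.   0.3 -0.   1.4] 0.03 yaw 13.77 s,l [404.  450.1] [-353.6 -353.6]
pack right [-0.   1.5 -0.   1.7] 0.12 yaw 13.67 s,l [402.4 452. ] [-443.5 -443.6]
back [-3.3  0.1 -1.6  0.1] 0.14 yaw -76.02 s,l [399.  399.2] [-358.2 -437.3]
front [3.4 0.2 0.7 0. ] 0.17 yaw -76.61 s,l [455.9 455.3] [-358.2 -437.2]
tray edge [ 1.   0.  -1.9 -0.1] 0.07 yaw -76.45 s,l [455.1 455. ] [-335.9 -364.4]
rail L bottom [-0.   0.4 -0.   1.3] 0.15 yaw 13.25 s,l [495.1 596.2] [-348.5 -349.5]
rail R [ 0.  -1.4  0.  -2.4] 0.03 yaw 13.89 s,l [490.9 596.3] [-447.7 -447.5]
```

View pics/w5c.png

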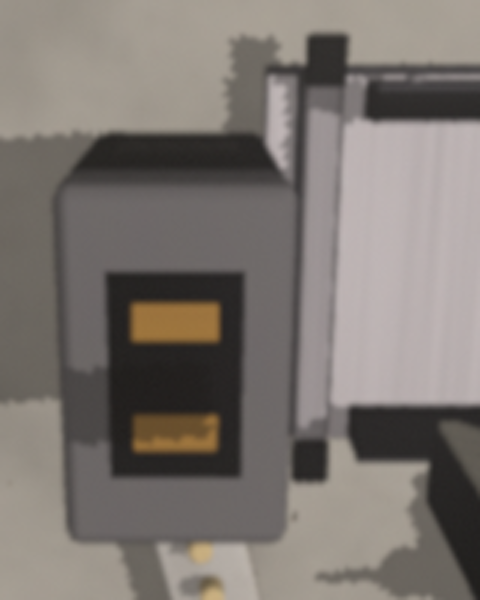

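Call:
move_arm:
  newtons: 20
  rows:
    - [-31, 0, 1.5, 0, 0, 0, 1]
    - [-31, 0, 1.5, 0, 0, 0, 1]
    - [0, 0, 0, 0, 0, 0, 1]
    - [0, 0, 0, 0, 0, 0, 1]
    - [0, 0, 0, 0, 0, 0, 1]

```text
time: 10.15
tcp_pos: [0.454, -0.2993, 0.1541]
tool_rot: [[0.971, 0.0, -0.239], [0.239, 0.0, 0.971], [0.0, -1.0, 0.0]]
ft_force: [-0.3, 0.1, -0.4]
width: 0.0474
```

Call:
move_arm:
  rows:
    - [0, 20, 0, 0, 0, 0, 1]
    - [0, 20, 0, 0, 0, 0, 1]
    - [0, 19, 0, 0, 0, 0, 1]
    - [0, 0, 0, 0, 0, 0, 1]

```text
time: 10.65
tcp_pos: [0.4531, -0.2988, 0.0942]
tool_rot: [[0.971, -0.002, -0.239], [0.239, 0.002, 0.971], [-0.001, -1.0, 0.002]]
ft_force: [1.2, -0.6, 0.0]
width: 0.0076
```

Call:
move_arm:
  rows:
    - [8, 0, 0, 0, 0, 0, 1]
    - [3, 0, 0, 0, 0, 0, 1]
    - [3, 0, 0, 0, 0, 0, 1]
    - [3, 0, 0, 0, 0, 0, 1]

```text
time: 11.15
tcp_pos: [0.4699, -0.2954, 0.0957]
tool_rot: [[0.971, -0.0, -0.239], [0.239, -0.0, 0.971], [-0.0, -1.0, -0.0]]
ft_force: [-3.1, -0.2, 1.7]
width: 0.0007
```

Call:
move_arm:
  rows:
    - [5, 0, 0, 0, 0, 0, 1]
    - [5, 0, 0, 0, 0, 0, 1]
    - [5, 0, 0, 0, 0, 0, 1]

```text
time: 11.52
tcp_pos: [0.4847, -0.2918, 0.0954]
tool_rot: [[0.971, 0.0, -0.239], [0.239, -0.0, 0.971], [-0.0, -1.0, -0.0]]
ft_force: [-3.2, -1.1, 4.1]
width: 0.0004
```

```bash
python3 look.py 6 s
```

```text
(no output)
```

View pics/s6.png

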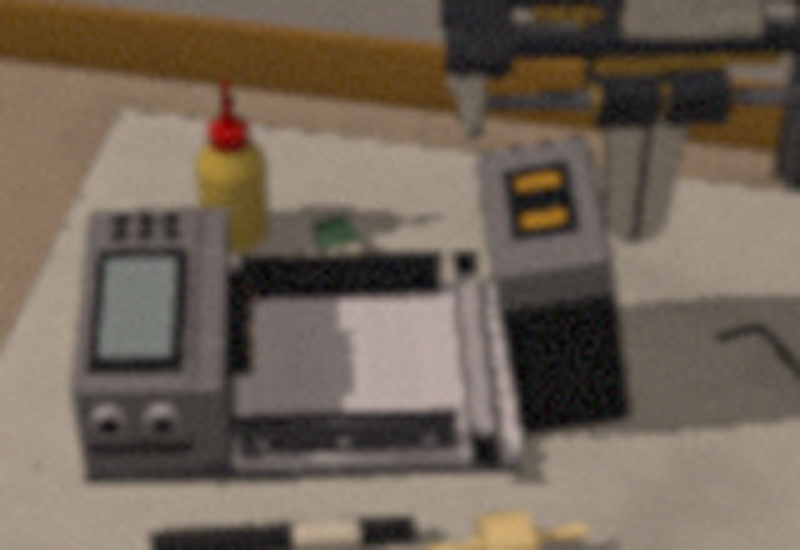

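Call:
move_arm:
  rows:
    - [6, 0, 0, 0, 0, 0, 1]
    - [6, 0, 0, 0, 0, 0, 1]
    - [6, 0, 0, 0, 0, 0, 1]

```text
time: 11.95
tcp_pos: [0.5025, -0.2874, 0.0954]
tool_rot: [[0.971, 0.0, -0.239], [0.239, -0.0, 0.971], [0.0, -1.0, -0.0]]
ft_force: [-0.9, -0.0, 1.7]
width: 0.0006
```

```bash
python3 look.py 7 s
```

```text
(no output)
```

View pics/s7.png

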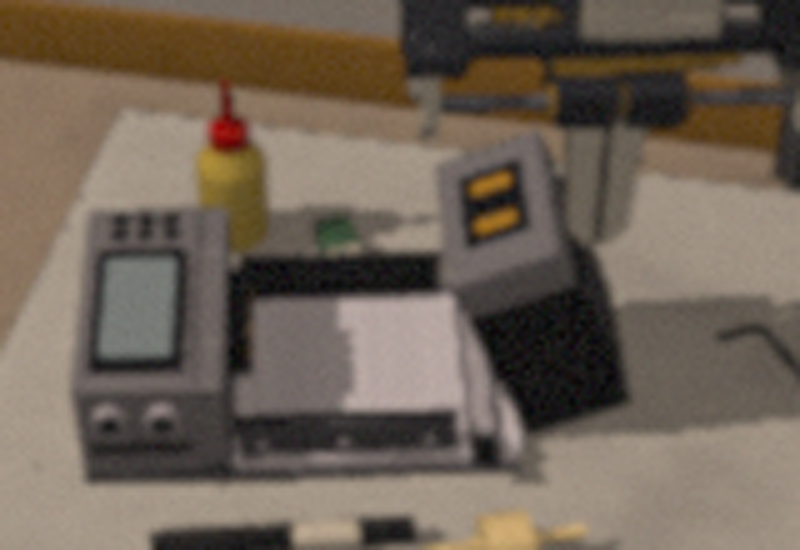

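Call:
move_arm:
  rows:
    - [6, 0, 0, 0, 0, 0, 1]
    - [6, 0, 0, 0, 0, 0, 1]
    - [0, 0, 0, 0, 0, 0, 1]
    - [0, 0, 0, 0, 0, 0, 1]

```text
time: 12.5
tcp_pos: [0.5134, -0.2846, 0.0952]
tool_rot: [[0.971, -0.0, -0.239], [0.239, 0.0, 0.971], [-0.0, -1.0, 0.0]]
ft_force: [-0.1, 0.3, -0.4]
width: 0.0003
```

```bash
python3 look.py 8 sw
```

```text
(no output)
```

View pics/s8.png

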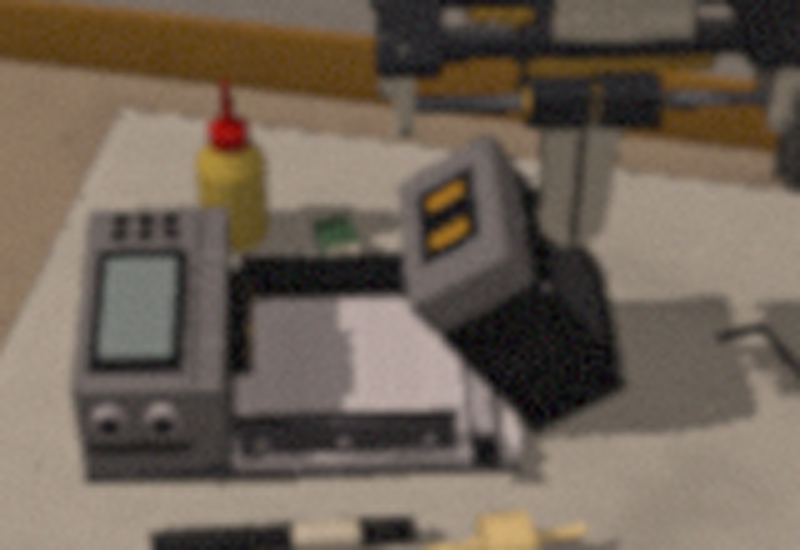

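View pics/w8.png

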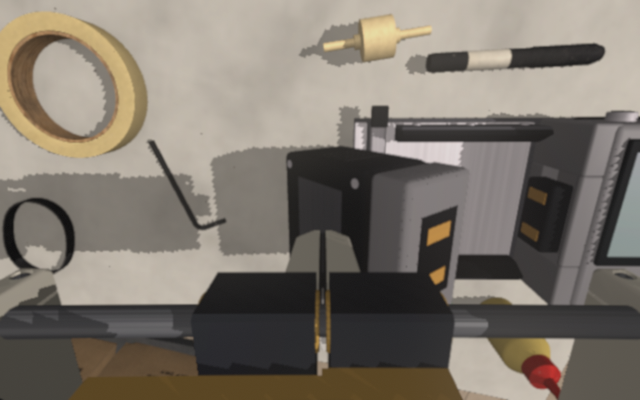

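Call:
move_arm:
  rows:
    - [6, 0, 0, 0, 0, 0, 1]
    - [6, 0, 0, 0, 0, 0, 1]
    - [0, 0, 0, 0, 0, 0, 1]

```text
time: 12.98
tcp_pos: [0.5256, -0.2816, 0.0953]
tool_rot: [[0.971, 0.0, -0.239], [0.239, -0.0, 0.971], [0.0, -1.0, -0.0]]
ft_force: [0.0, 0.5, -0.3]
width: 0.0005
```

```bash
python3 look.py 9 s
```

```text
(no output)
```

View pics/s9.png

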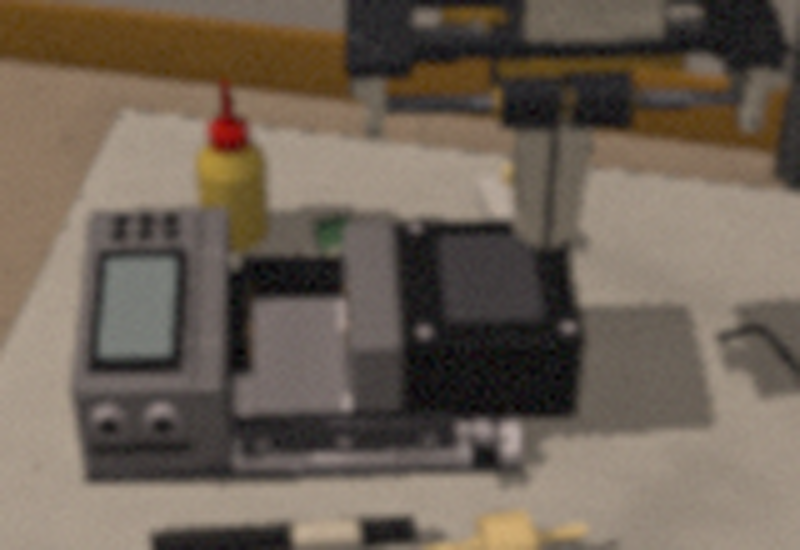

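Call:
move_arm:
  rows:
    - [-25, -10, 0, 0, 0, 0, 1]
    - [-25, -10, 0, 0, 0, 0, 1]
    - [-15, 0, 0, 0, 0, 0, 1]
    - [0, 0, 0, 0, 0, 0, 1]

```text
time: 13.52
tcp_pos: [0.4615, -0.2975, 0.1152]
tool_rot: [[0.971, -0.0, -0.238], [0.238, 0.0, 0.971], [-0.0, -1.0, 0.0]]
ft_force: [0.8, -0.5, 0.5]
width: 0.0003
```

```bash
python3 look.py 10 sw
```

```text
(no output)
```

View pics/w10.png

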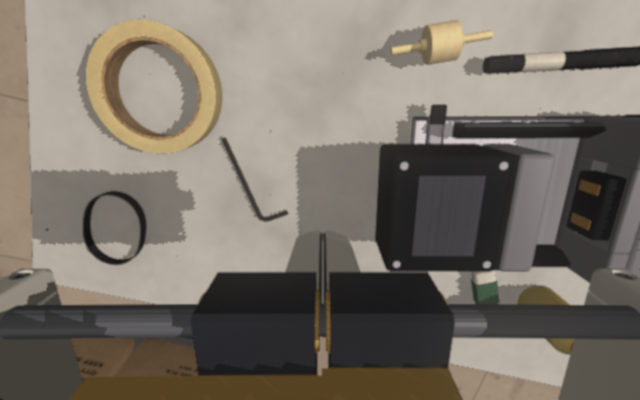

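Run:
```python
from h import *
f=np.load('w_10.npy',allow_pickle=True).item()
def E(n,a,b,z,r=4):
    L,rms=edge(f,a,b,r); P=plane(f,L,z)*1000
    u=np.array([.971,.2385]);v=np.array([-.2385,.971])
    print(n,np.round((L-[a,b]).ravel(),1),round(rms,2),'yaw',round(float(np.degrees(np.arctan2(*(P[1]-P[0])[[1,0]]))),2),'s,l',np.round(P[:,:2]@u,1),np.round(P[:,:2]@v,1))
E("heel top edge",(379,148),(376,268),.068)
E("left top",(385,145),(520,152),.068)
E("right top",(380,269),(500,269),.068)
E("rail L bottom",(460,138),(560,138),.012,3)
crop(f,360,90,640,290,2.8,'pics/w10c.png')
```

```text
heel top edge [ 0.3  0.  -2.4 -0.1] 0.16 yaw -75.9 s,l [415.6 416.1] [-349.3 -441. ]
left top [ 0.1 -3.3  0.2 -4.4] 0.24 yaw 11.21 s,l [419.3 510.6] [-345.1 -349.2]
right top [0.1 3.3 0.  1.1] 0.89 yaw 15.21 s,l [421.3 512.4] [-444.8 -442.6]
rail L bottom [-0.  -0.2 -0.  -0.5] 0.03 yaw 13.79 s,l [493.7 577.3] [-349.2 -349.2]
```

View pics/w10c.png

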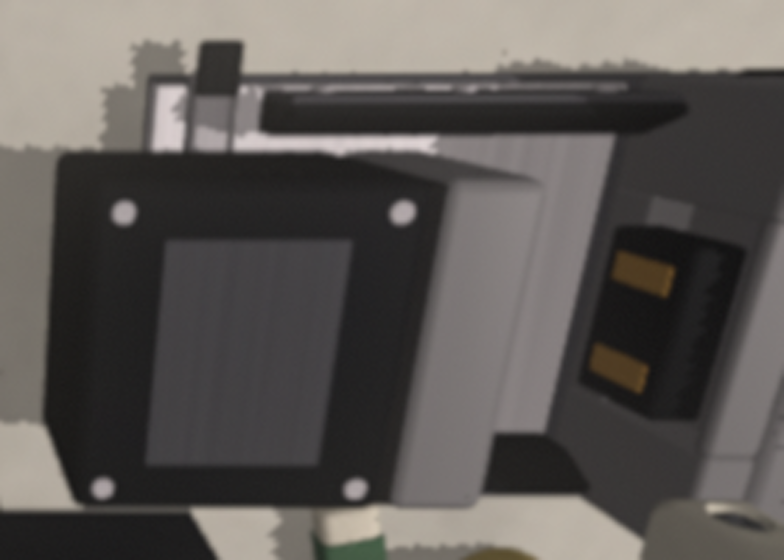

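Run:
```python
from h import *
f=np.load('w_10.npy',allow_pickle=True).item()
c=lambda u,v:(360+u/2.8,90+v/2.8)
def E(n,a,b,z,r=2.5):
    a,b=c(*a),c(*b)
    L,rms=edge(f,a,b,r); P=plane(f,L,z)*1000
    u=np.array([.971,.2385]);v=np.array([-.2385,.971])
    print(n,np.round((L-[a,b]).ravel(),1),round(rms,2),'yaw',round(float(np.degrees(np.arctan2(*(P[1]-P[0])[[1,0]]))),2),'s,l',np.round(P[:,:2]@u,1),np.round(P[:,:2]@v,1))
E("heel bottom",(60,158),(45,415),.012)
E("left bottom",(70,155),(140,154),.012)
E("right top",(85,505),(380,503),.068)
E("heel top",(105,200),(82,490),.068)
E("head top",(450,190),(395,500),.068)
print(proj(f,[[0,0,0]]))
for p in [(85,505),(475,505),(540,185)]:
    P=plane(f,[c(*p)],.068)[0]*1000;print(p,P[:2]@[.971,.2385],P[:2]@[-.2385,.971])
```

```text
heel bottom [-2.  -0.1 -1.2 -0.1] 0.18 yaw -75.97 s,l [425.9 426.2] [-356.4 -442.3]
left bottom [ 0.  -2.   0.  -1.4] 0.03 yaw 13.2 s,l [430.5 451.8] [-353.8 -354. ]
right top [0.1 2.5 0.  0.1] 0.59 yaw 15.96 s,l [429.3 509.1] [-445.3 -442.3]
heel top [-1.5 -0.1 -0.4 -0. ] 0.68 yaw -76.15 s,l [427.6 427.7] [-358.5 -438.5]
head top [-1.3 -0.3 -2.4 -0.4] 0.23 yaw -76.33 s,l [511.3 511.1] [-356.  -440.9]
[[-448.51267801 -594.1497468 ]]
(85, 505) 429.05637592941724 -443.10544222715527
(475, 505) 534.7185994997757 -442.69420822030196
(540, 185) 533.5912114147197 -355.00333238594595
```

Call:
move_arm:
  rows:
    - [0, 29, 0, 0, 0, 0, 1]
    - [0, 29, 0, 0, 0, 0, 1]
    - [0, 28, 0, 0, 0, 0, 1]
    - [0, 0, 0, 0, 0, 0, 1]

```text
time: 14.12
tcp_pos: [0.4616, -0.2963, 0.0275]
tool_rot: [[0.971, -0.003, -0.239], [0.239, 0.002, 0.971], [-0.002, -1.0, 0.003]]
ft_force: [-0.5, 0.0, -0.4]
width: 0.0003
```

Call:
move_arm:
  rows:
    - [10, 0, 0, 0, 0, 0, 1]
    - [10, 0, 0, 0, 0, 0, 1]
    - [6, 0, 0, 0, 0, 0, 1]
    - [5, 0, 0, 0, 0, 0, 1]
    - [5, 0, 0, 0, 0, 0, 1]

```text
time: 14.75
tcp_pos: [0.4966, -0.2887, 0.0296]
tool_rot: [[0.971, -0.002, -0.239], [0.239, 0.0, 0.971], [-0.001, -1.0, 0.0]]
ft_force: [-8.2, -1.5, 5.8]
width: 0.0004
```

Call:
move_arm:
  rows:
    - [5, 0, 0, 0, 0, 0, 1]
    - [5, 0, 0, 0, 0, 0, 1]

```text
time: 15.0
tcp_pos: [0.5061, -0.2865, 0.0296]
tool_rot: [[0.971, -0.002, -0.239], [0.239, 0.0, 0.971], [-0.002, -1.0, 0.0]]
ft_force: [-7.1, -1.0, 6.1]
width: 0.0005
```

```bash
python3 look.py 11 sw
```

```text
(no output)
```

View pics/s11.png

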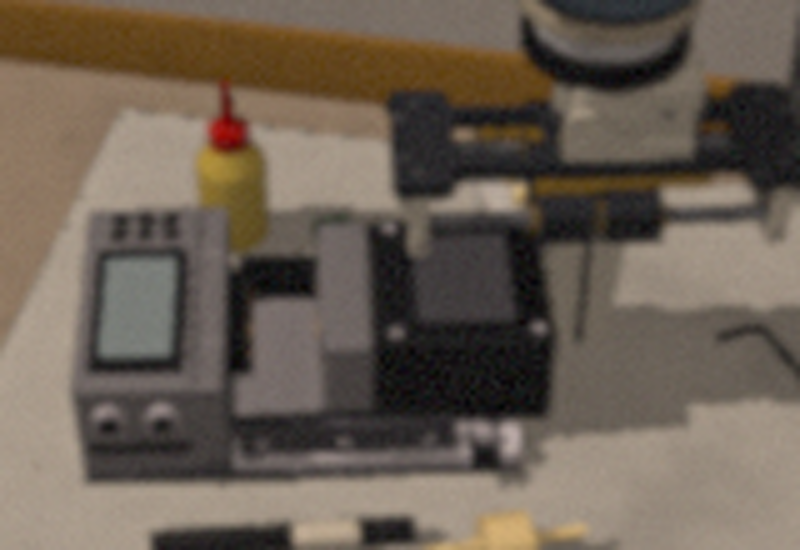

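View pics/w11.png

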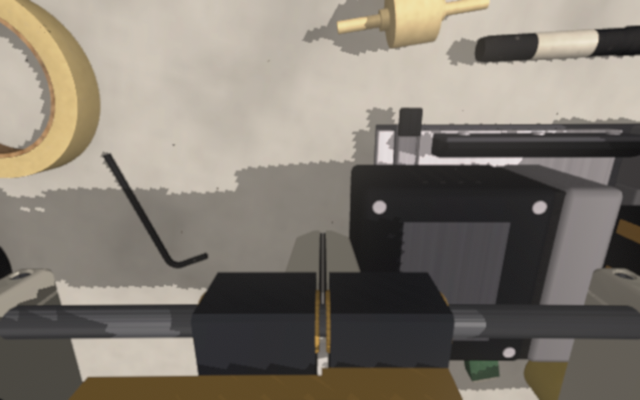

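Run:
```python
from h import *
u=np.array([.971,.2385]);v=np.array([-.2385,.971])
for k,ps,pw,t in [(11,(418,253),(612,275),(506.1,-286.5,29.6)),(3,(405,163),(612,275),(513.5,-288.8,75))]:
    fs=np.load(f's_{k}.npy',allow_pickle=True).item();fw=np.load(f'w_{k}.npy',allow_pickle=True).item()
    c1,d1=ray(fs,[(250+ps[0]/5,130+ps[1]/5)]);c2,d2=ray(fw,[pw]);d1=d1[0];d2=d2[0]
    A=np.c_[d1,-d2];x=np.linalg.lstsq(A,c2-c1,rcond=None)[0]
    p,q=c1+d1*x[0],c2+d2*x[1];m=(p+q)/2*1000
    print(m.round(1),'gap',np.linalg.norm(p-q)*1000,'rel tcp',(m[:2]-t[:2])@u,(m[:2]-t[:2])@v,m[2]-t[2])
```

```text
[ 576.9 -233.1  114.3] gap 4.287319060286997 rel tcp 81.51666485478428 34.92118118163171 84.72446929393726
[ 583.6 -236.1  161.4] gap 1.4163418511558943 rel tcp 80.65054041019305 34.46732347212046 86.4291865527149
```

Run:
```python
from h import *
f=np.load('w_11.npy',allow_pickle=True).item()
crop(f,330,90,640,370,2.5,'pics/w11c.png')
def E(n,a,b,z,r=3):
    L,rms=edge(f,a,b,r); P=plane(f,L,z)*1000
    u=np.array([.971,.2385]);v=np.array([-.2385,.971])
    print(n,np.round((L-[a,b]).ravel(),1),round(rms,2),'yaw',round(float(np.degrees(np.arctan2(*(P[1]-P[0])[[1,0]]))),2),'s,l',np.round(P[:,:2]@u,1),np.round(P[:,:2]@v,1))
E("heel bottom",(352,170),(350,262),.012)
E("left bottom",(356,166),(395,166),.012)
E("left bottom",(440,166),(530,166),.012)
E("tray edge",(377,130),(377,160),.012)
```

```text
heel bottom [-1.9 -0.  -1.2 -0. ] 0.13 yaw -75.5 s,l [439.4 440.2] [-357.9 -419.5]
left bottom [-0.  -1.3 -0.  -1.9] 0.06 yaw 14.79 s,l [442.8 465.9] [-354.7 -354.3]
left bottom [ 0.  -1.7  0.  -1.2] 0.19 yaw 13.43 s,l [492.6 545.5] [-354.4 -354.8]
tray edge [0.8 0.  0.2 0. ] 0.04 yaw -74.29 s,l [454.7 455.3] [-334.4 -351.9]
```

View pics/w11c.png

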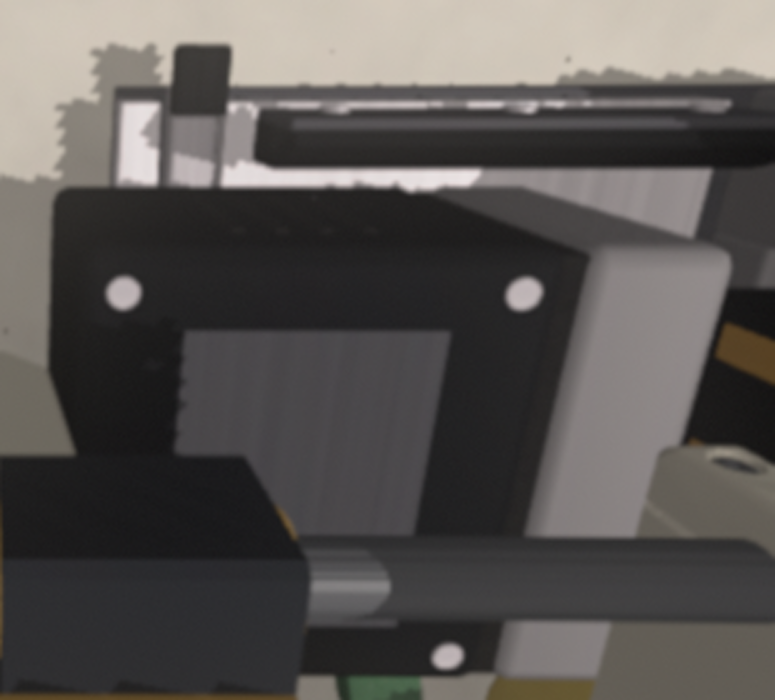

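Call:
move_arm:
  rows:
    - [5, 0, 0, 0, 0, 0, 1]
    - [5, 0, 0, 0, 0, 0, 1]
    - [5, 0, 0, 0, 0, 0, 1]
    - [5, 0, 0, 0, 0, 0, 1]

```text
time: 15.6
tcp_pos: [0.5256, -0.2817, 0.0295]
tool_rot: [[0.971, -0.001, -0.239], [0.239, 0.0, 0.971], [-0.001, -1.0, 0.0]]
ft_force: [-8.1, -2.2, 6.5]
width: 0.0004
```

Call:
move_arm:
  rows:
    - [4, 0, 0, 0, 0, 0, 1]
    - [4, 0, 0, 0, 0, 0, 1]
    - [0, 0, 0, 0, 0, 0, 1]

```text
time: 15.98
tcp_pos: [0.5337, -0.2797, 0.0295]
tool_rot: [[0.971, -0.0, -0.239], [0.239, -0.0, 0.971], [-0.0, -1.0, 0.0]]
ft_force: [-3.5, -1.1, 2.5]
width: 0.0004
```

Call:
move_arm:
  rows:
    - [2, 0, 0, 0, 0, 0, 1]

```text
time: 16.1
tcp_pos: [0.5352, -0.2793, 0.0295]
tool_rot: [[0.971, -0.001, -0.239], [0.239, 0.0, 0.971], [-0.001, -1.0, 0.0]]
ft_force: [-6.1, -1.7, 4.0]
width: 0.0007
```

Call:
move_arm:
  rows:
    - [2, 0, 0, 0, 0, 0, 1]

```text
time: 16.23
tcp_pos: [0.5372, -0.2788, 0.0294]
tool_rot: [[0.971, -0.001, -0.239], [0.239, 0.0, 0.971], [-0.001, -1.0, 0.0]]
ft_force: [-6.5, -1.1, 5.2]
width: 0.0004
```

Call:
move_arm:
  rows:
    - [1, 0, 0, 0, 0, 0, 1]

```text
time: 16.35
tcp_pos: [0.5382, -0.2786, 0.0295]
tool_rot: [[0.971, -0.001, -0.239], [0.239, 0.0, 0.971], [-0.001, -1.0, 0.0]]
ft_force: [-7.0, -1.7, 5.2]
width: 0.0
```

Call:
move_arm:
  rows:
    - [1, 0, 0, 0, 0, 0, 1]

```text
time: 16.48
tcp_pos: [0.5387, -0.2784, 0.0294]
tool_rot: [[0.971, -0.002, -0.239], [0.239, 0.0, 0.971], [-0.002, -1.0, 0.001]]
ft_force: [-10.1, -3.1, 7.1]
width: 0.0002
```

```bash
python3 look.py 12 w
python3 - <<'E'
from h import *
f=np.load('w_12.npy',allow_pickle=True).item()
crop(f,300,90,600,330,2.6,'pics/w12c.png')
E
```

```text
(no output)
```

View pics/w12c.png

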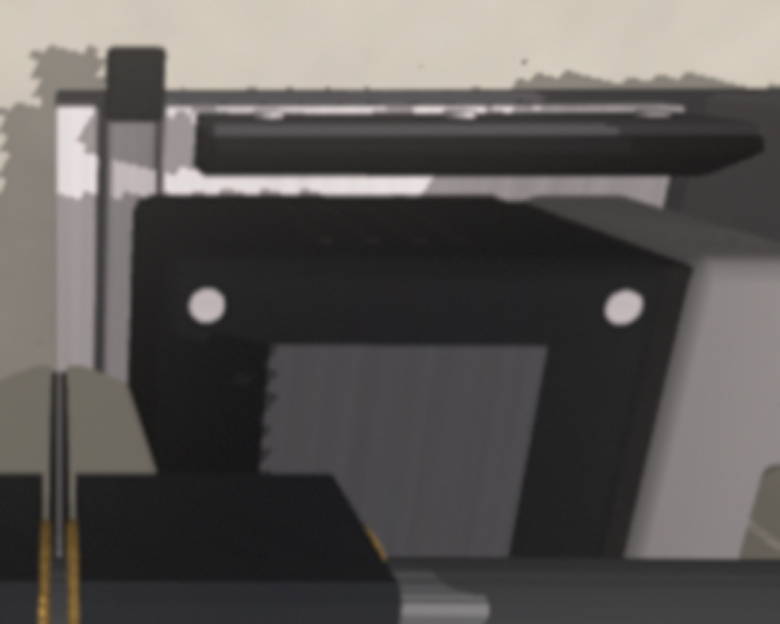

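Call:
move_arm:
  rows:
    - [1, 0, 0, 0, 0, 0, 1]

```text
time: 16.65
tcp_pos: [0.5395, -0.2783, 0.0295]
tool_rot: [[0.971, -0.002, -0.239], [0.239, 0.0, 0.971], [-0.002, -1.0, 0.001]]
ft_force: [-10.1, -1.9, 7.6]
width: 0.0004
```

Call:
move_arm:
  rows:
    - [1, 0, 0, 0, 0, 0, 1]

```text
time: 16.77
tcp_pos: [0.5404, -0.278, 0.0295]
tool_rot: [[0.971, -0.002, -0.239], [0.239, 0.0, 0.971], [-0.002, -1.0, 0.001]]
ft_force: [-11.0, -4.6, 6.9]
width: 0.0003
```

Call:
move_arm:
  rows:
    - [1, 0, 0, 0, 0, 0, 1]

```text
time: 16.9
tcp_pos: [0.5413, -0.2778, 0.0295]
tool_rot: [[0.971, -0.003, -0.239], [0.239, 0.0, 0.971], [-0.002, -1.0, 0.001]]
ft_force: [-10.8, -3.8, 8.3]
width: 0.0005
```

```bash
python3 look.py 13 w
python3 - <<'E'
from h import *
f=np.load('w_13.npy',allow_pickle=True).item()
crop(f,300,90,600,330,2.6,'pics/w13c.png')
E
```

```text
(no output)
```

View pics/w13c.png

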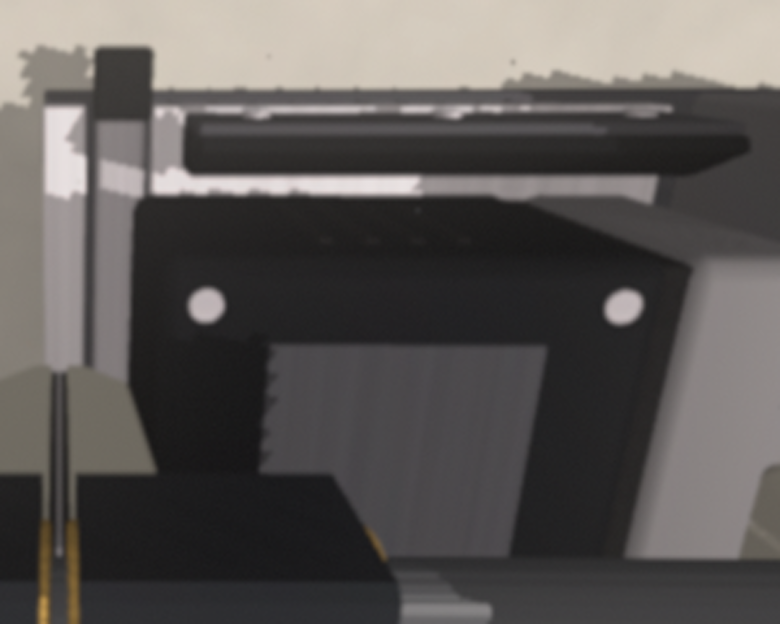

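Call:
move_arm:
  rows:
    - [1, 0, 0, 0, 0, 0, 1]

```text
time: 17.08
tcp_pos: [0.5422, -0.2777, 0.0295]
tool_rot: [[0.971, -0.003, -0.239], [0.239, 0.0, 0.971], [-0.003, -1.0, 0.001]]
ft_force: [-11.6, -2.9, 7.7]
width: 0.0004
```

Call:
move_arm:
  rows:
    - [1, 0, 0, 0, 0, 0, 1]

```text
time: 17.2
tcp_pos: [0.5432, -0.2774, 0.0295]
tool_rot: [[0.971, -0.003, -0.239], [0.239, 0.0, 0.971], [-0.003, -1.0, 0.001]]
ft_force: [-13.0, -3.4, 7.6]
width: 0.0003
```

Call:
move_arm:
  rows:
    - [0.5, 0, 0, 0, 0, 0, 1]

```text
time: 17.32
tcp_pos: [0.5436, -0.2773, 0.0295]
tool_rot: [[0.971, -0.003, -0.239], [0.239, 0.0, 0.971], [-0.003, -1.0, 0.001]]
ft_force: [-12.6, -4.1, 7.8]
width: 0.0003
```

```bash
python3 look.py 14 w
python3 - <<'E'
from h import *
f=np.load('w_14.npy',allow_pickle=True).item()
crop(f,300,90,600,330,2.6,'pics/w14c.png')
E
```

```text
(no output)
```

View pics/w14c.png

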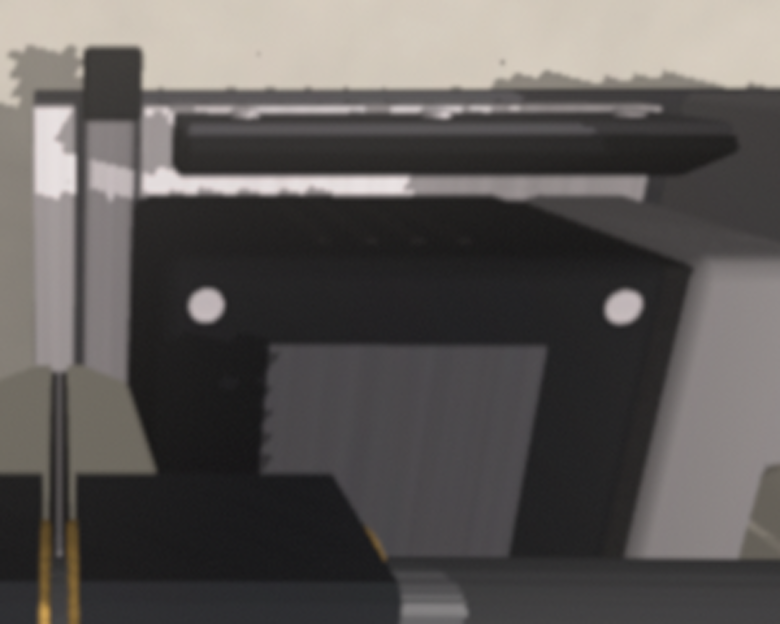

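Call:
move_arm:
  rows:
    - [0.5, 0, 0, 0, 0, 0, 1]

```text
time: 17.5
tcp_pos: [0.544, -0.2772, 0.0295]
tool_rot: [[0.971, -0.003, -0.239], [0.239, 0.0, 0.971], [-0.003, -1.0, 0.001]]
ft_force: [-12.0, -3.8, 7.9]
width: 0.0002
```

Call:
move_arm:
  rows:
    - [0.5, 0, 0, 0, 0, 0, 1]

```text
time: 17.62
tcp_pos: [0.5445, -0.2771, 0.0294]
tool_rot: [[0.971, -0.003, -0.239], [0.239, 0.0, 0.971], [-0.003, -1.0, 0.001]]
ft_force: [-13.0, -3.3, 8.7]
width: 0.0005
```

```bash
python3 look.py 15 ws
python3 - <<'E'
from h import *
f=np.load('w_15.npy',allow_pickle=True).item()
crop(f,300,90,600,330,2.6,'pics/w15c.png')
E
```

```text
(no output)
```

View pics/w15c.png

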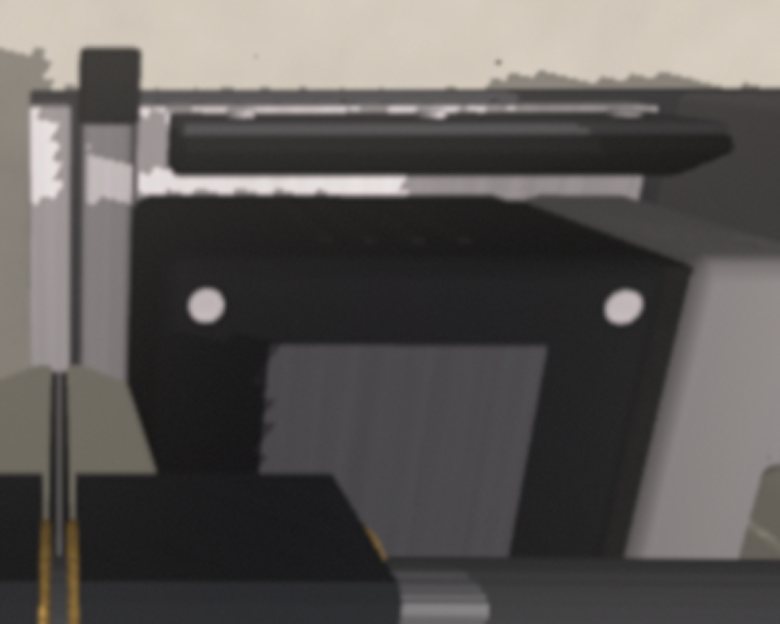

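View pics/s15.png

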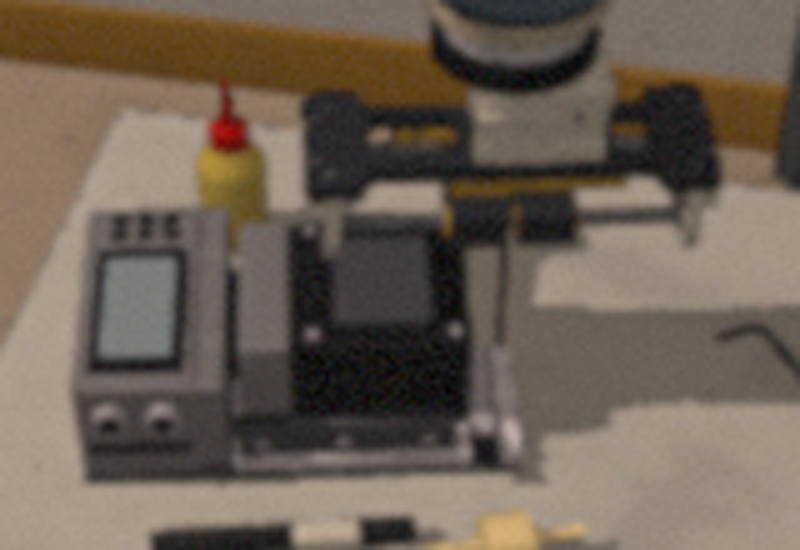

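Run:
```python
from h import *
a=[cv2.resize(np.load(f'w_{k}.npy',allow_pickle=True).item()['frame'][100:240,300:400,::-1],None,fx=3.5,fy=3.5,interpolation=cv2.INTER_CUBIC) for k in (14,15)]
cv2.imwrite('pics/cmp.png',np.hstack(a))
```

```text
(no output)
```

View pics/cmp.png

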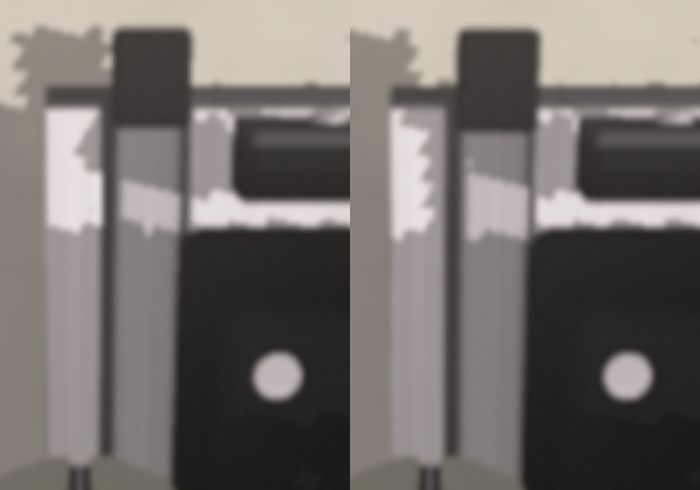

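Call:
move_arm:
  rows:
    - [-4, 0, 0, 0, 0, 0, 1]
    - [-15, 0, 0, 0, 0, 0, 1]
    - [-25, -10, 0, 0, 0, 0, 1]
    - [-25, -30, 0, 0, 0, 0, 1]
    - [0, -40, 0, 0, 0, 0, 1]

```text
time: 18.35
tcp_pos: [0.4766, -0.2931, 0.1094]
tool_rot: [[0.971, -0.002, -0.237], [0.237, 0.002, 0.971], [-0.002, -1.0, 0.002]]
ft_force: [0.3, 0.5, -0.2]
width: 0.0005
```

Call:
move_arm:
  rows:
    - [-20, -40, 0, 0, 0, 0, 0]
    - [-40, -20, 0, 0, 0, 0, -1]
    - [-40, 0, 0, 0, 0, 0, -1]
    - [0, 0, 0, 0, 0, 0, -1]
    - [0, 0, 0, 0, 0, 0, -1]

```text
time: 18.98
tcp_pos: [0.382, -0.317, 0.1694]
tool_rot: [[0.971, 0.0, -0.238], [0.238, -0.0, 0.971], [0.0, -1.0, -0.0]]
ft_force: [0.4, 0.9, 0.9]
width: 0.0458
```

```bash
python3 look.py 16 wst
python3 - <<'E'
from h import *
f=np.load('w_16.npy',allow_pickle=True).item()
crop(f,340,60,640,300,2.6,'pics/w16c.png')
E
```

```text
(no output)
```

View pics/w16c.png

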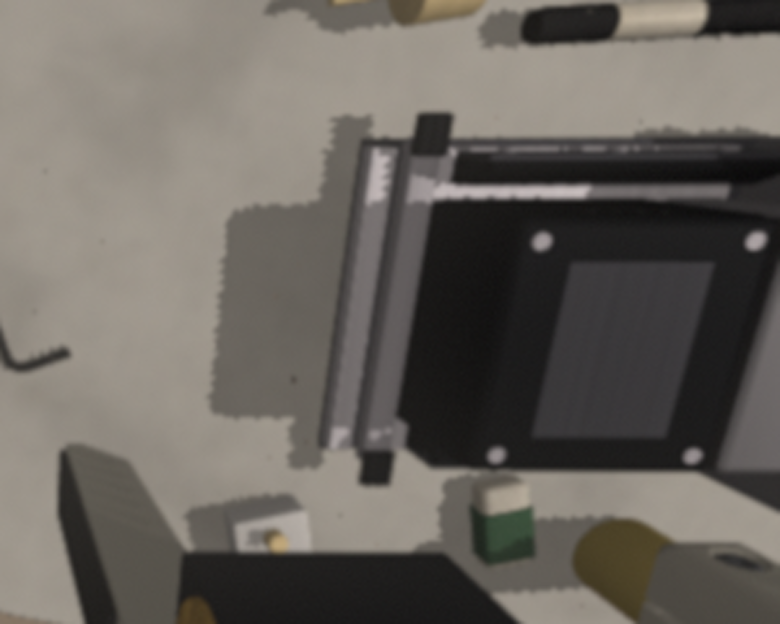

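View pics/t16.png

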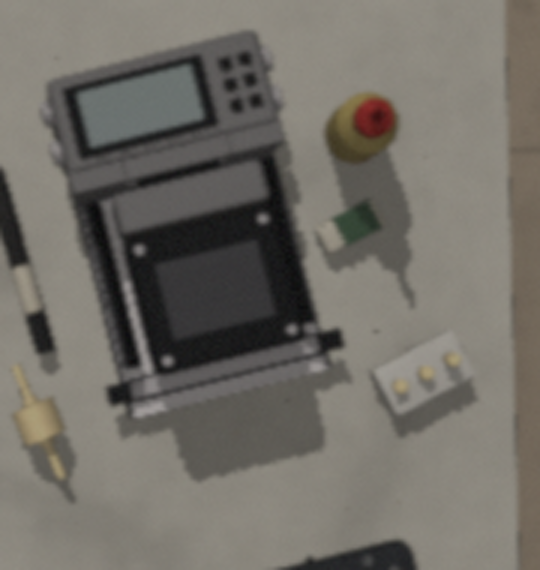

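View pics/s16.png

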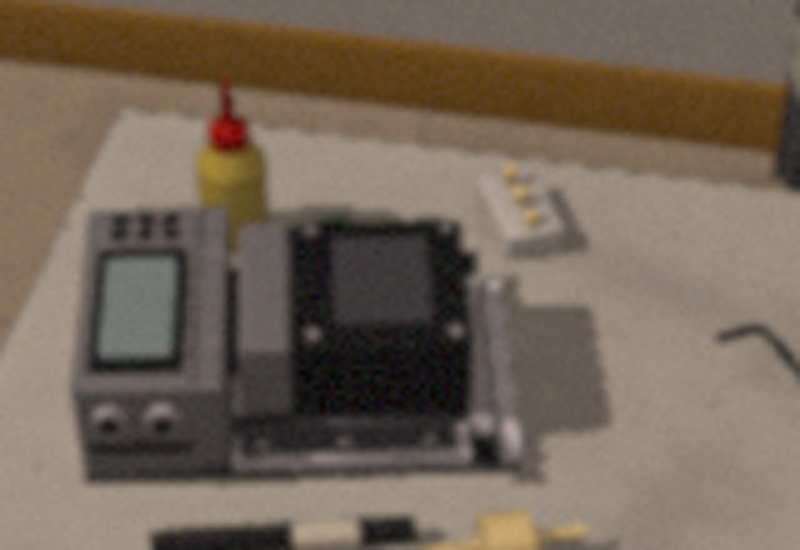

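Run:
```python
from h import *
f=np.load('w_16.npy',allow_pickle=True).item()
u=np.array([.971,.2385]);v=np.array([-.2385,.971])
c=lambda p:(340+p[0]/2.6,60+p[1]/2.6)
def E(n,a,b,z,r=2):
    a,b=c(a),c(b);L,rms=edge(f,a,b,r); P=plane(f,L,z)*1000
    print(n,round(rms,2),'s,l',np.round(P[:,:2]@u,1),np.round(P[:,:2]@v,1))
E("heel bottom/catch far edge z18",(431,210),(403,405),.018)
E("same z12",(431,210),(403,405),.012)
E("catch near edge z18",(398,195),(366,420),.018)
E("catch near edge z12",(398,195),(366,420),.012)
E("tray edge",(363,150),(325,440),.012)
E("ear near z18",(416,120),(411,150),.018); E("ear far z18",(452,118),(447,150),.018)
a=np.load('t_3.npy',allow_pickle=True).item()['frame'].astype(int);b=np.load('t_16.npy',allow_pickle=True).item()['frame'].astype(int)
print('ear patch diff',np.abs(a-b)[236:248,332:345].mean(),'bg',np.abs(a-b)[130:160,440:460].mean())
```

```text
heel bottom/catch far edge z18 0.15 s,l [477.5 477.7] [-358.  -437.8]
same z12 0.15 s,l [480.9 481.2] [-358.8 -440. ]
catch near edge z18 0.17 s,l [466.9 466.2] [-352.7 -444.9]
catch near edge z12 0.17 s,l [470.2 469.5] [-353.4 -447.3]
tray edge 0.06 s,l [453.8 455.3] [-336.2 -456.8]
ear near z18 0.09 s,l [466.7 465.7] [-324.7 -335.4]
ear far z18 0.15 s,l [479.8 480. ] [-324.1 -335.6]
ear patch diff 4.801282051282051 bg 6.8405555555555555
```

```bash
python3 -c "
from workcell import job
print(job.sign_off())"
```

```text
the job is handed in; nothing more can be done
None
```

The battery pack is in the bay with the spring catch up behind its heel. I handed the job in at about 19 s with the gripper clear of everything.

**What I did:**
1. I gripped the pack across its thickness, lifted it about 6 mm and set it against the tray edge by feel at about 7 N.
2. I released it and it stood there for about 2 s.
3. I pushed it over near its top and it fell flat between the rails.
4. I pushed it in by the heel with closed fingers, in 0.5–2 mm steps near the end. I stopped at about 13 N, when the catch was seen to jump up.

**What the checks showed:**
- **Before tipping:** the pack stood square to within 1° and flush with the edge to within 1 mm. It was within 0.5 mm of the bay's middle.
- **Catch:** in the final wrist picture, its near edge fits a height of 18 mm above the bench (up). In the top picture, one end of the catch looks as it did before the pack went in.
- **Contacts:** the push force rose smoothly, with no jump that would mean they had hit their stop. There is no direct reading of how far they went in.
- **Other things:** the bottle, eraser, marker, trial block and rotor lie where they were, judged by eye in the pictures.

**Disagreements:** the pack's thickness measured 53–57 mm in the pictures against the 56 mm given, probably because of its rounded edges. After falling, its heel lay at about x = -113 mm, further out than I expected, so the push in was longer (about 51 mm).

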